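# Pin and clip the drive coupling

### The arm

A 6-joint arm with a two-finger parallel gripper is mounted at the origin on the work surface. World frame = base frame: x ahead of the robot, y to its left, z up, the work surface at z = 0. Lengths are in mm, angles in degrees, forces in N, time in s.
With the tool pointing down it reaches from about 425 to 950 mm from the base axis. Payload 14.7 kg.
Tool frame: the origin (TCP) lies midway between the tips of the shut fingers; the grasp point (between the pads) lies 19 mm behind it; z points along the fingers, y is the direction in which the jaws open and shut (so a half turn about z gives the same grasp; the last joint's range is limited). The gripper opens to 85 mm and grips with 20 to 120 N. Pads are 22 mm wide; open, the fingers measure 114 mm over their backs; the gripper's body (76 mm by 85 mm) begins 54 mm behind the grasp point. The pads swing forward as they close: fully open they stand 13 mm farther back than shut.
Start: joints at [60.642, 27.513, 91.461, -0, 61.026, -2.67], TCP at [291.916, 580.756, 231.297] pointing down, gripper open.
Joint ranges: [-157.49, 157.49], [-46.99, 117.5], [13.45, 153.17], [-89.5, 269.5], [5.16, 153.95], [-167.48, 167.48]. Speed limits (degrees/s): [108.29, 108.29, 136.94, 172.46, 172.46, 172.46].

### API

Orientations are given as [roll, pitch, yaw] about the fixed x, y, z axes, in that order (R = Rz(yaw) Ry(pitch) Rx(roll)).
In Python, from rig import env gives the robot as it stands.
- The arm moves only by the tool servo_tool, never from a script. Its arguments are lists of equal length, an entry for each row: "hand": the opening, from 0 (shut) to 1 (fully open); "travel": the shift along the tool's x, y, z in mm, a list of three; "angular": the turn, a rotation vector about the tool's x, y, z in rad, a list of three. In form: {"hand": [hand, ...], "travel": [[x, y, z], ...], "angular": [[wx, wy, wz], ...]}. A call has 1 to 20 rows; each row shifts and turns the commanded pose from where the row before left it, along the tool's axes as they then stand; what a row does not reach is not made up. A row lasts 1/8 s, in which the tool goes at most 62.5 mm and 10.7 degrees, less where a joint would pass 70% of its speed; a pose out of reach is approached as far as the arm can. A call is refused whole if a number of a shift passes 62.5 or a number of a turn 0.188, either way. A call with a gripper value outside its range is refused whole. The fingers move at their own pace and stop on an object; "newtons" is the grip in N (left out, the last holds). Time passes only in rows, so rows that do not move let the fingers close. It gives the time, the measured TCP pose, the force and the opening at its end, in the units of the state.
- env.read_state(): the state, without advancing time (a new reading comes with each control period).
- env.capture(name): name is "scene" or "top"; returns (picture, depth): 420x560x3 uint8, red, green, blue; 420x560 float32, mm along the optical axis (not along the pixel's ray), 0 where there is no reading.
- env.camera_params(name): a dict with "camera_matrix" (3x3 intrinsics, pixels), "rvec" (rotation vector, rad) and "tvec" (3), from world to camera coordinates, as OpenCV has them. Camera axes: x right, y down, z forward; pixel columns grow to the right and rows downward; lengths in mm; the calibration is good to about 2 mm. A picture is of the moment at which its call begins. camera_params takes no time and is no camera call.
- env.hand_in(): hands the job in, once; it reports no verdict.
The state is a dict: "time_s": time; "q": joint angles; "joint_vel": joint speeds; "tau": joint torques, N m; "eef_pos": TCP position; "ee_rot": TCP orientation; "wrist_force": force on the tool from outside, world axes, zero at the start; "ft_torque": the same for the moment, N m; "gripper_width": finger opening in mm.
Only numpy, scipy, OpenCV 4.12 (cv2) and the standard library are available. Lean on these libraries where they do the work, as an engineer would, in place of code of your own. Each camera call takes 0.05 s, during which the arm holds its last target.

### The job

Push the brass-headed coupling pin fully home by its head, so that its cross hole comes out past the far side of the blue fork. Then take the clip with the orange grip from the rack, slide its straight leg down through the cross hole and press until its sprung arm snaps round the shank and the clip sits fully home; the sprung fork sinks under the push, so go by feel, gently, and never drive the fork down onto its bottom stop. Let go of the clip, and leave the black-gripped spare clip in the rack and the pale green flask undisturbed.

Things in the scene. Friction and masses are not known exactly. Their poses are not given: they have to be found in the camera images.
- pin_hole (a point): Centre of the vertical cross hole (this frame's z, up) of the steel coupling pin, a level shank 20 mm in diameter along this frame's y. Hole 8 mm (y) by 6.3 mm (x) with flared mouths, in a shallow groove; the mouth is 10 mm above this point. Moves with pin and fork; 95 mm above the bench when nothing presses. The shank ends 16 mm to -y of the hole.
- pin_head (a point): Centre of the outer face of the pin's brass head, a disc 32 mm in diameter, 8 mm thick, on the +y end of the pin, 70 mm from the hole; axes as pin_hole. Push it towards -y of this frame.
- pin (a joint): How far the pin is pushed in (m), towards -y of pin_hole's frame: 0 is backed out, 0.030 is home with the head against the fork. Starts at 0 to 0.014, slides with about 4 N of friction, stays where it is left.
- fork (a joint): How far the blue fork has sunk (m): 0 is up, its rest. It slides straight down, with the pin, against a spring that starts to yield at about 1.5 N and takes 0.4 N more per mm, to its bottom stop at 0.044 (about 19 N), which it must not be driven onto.
- coupling: Grey fixture fixed to the bench, origin under the middle of the fork; axes parallel to pin_hole's. The fork's cheeks, 34 mm long in x, tops 111 mm above the bench, outer faces at y = +24 and -24 mm, hide the hole until the pin is home; then the hole is at y = -38 mm. A guide column 115 mm high stands at x = 62 to 84 mm, y = -30 to 30 mm.
- clip_grip (a point): Centre of the orange grip of the hairpin clip to use: a block 24 (x) by 12 (y) by 26 mm (z, up) atop the clip, which stands upright in a slot of the rack; grip it across its y. Fully home on the shank this point is 46 mm above the hole's centre, the clip's short cross bar resting on the shank. Either way round will do: arm to +x or to -x of the pin.
- clip_tip (a point): Lower tip of the clip's straight leg, 80 mm straight below clip_grip along the clip's -z. The leg and arm are 5 mm wire in the clip's x-z plane. The sprung arm is on the leg's +x side: a round bow that fits the shank, a throat 56 mm below clip_grip and a flared end 67 mm below it, 17 mm to +x.
- clip: The clip with the orange grip; its origin is clip_grip. Its flared arm meets the shank about 18 mm before home, and the throat needs 9 to 14 N (more when pressed faster) to be pushed over the shank; the fork sinks some 20 to 30 mm under that, then springs back up as the clip snaps home. Pressing down slowly with 15 to 16 N always brings it home.
- spare_grip (a point): Centre of the black grip of the spare clip, same shape and size, in the other slot of the rack, to be left there.
- rack: Grey clip rack fixed to the bench, 64 (x) by 150 mm (y), 62 mm high, with a back rest 8 mm wide, 86 mm high at the +x side of each grip; origin under it, midway between its two slots, which run along x at y = +45 and -45 mm, 6.8 mm wide. The clips stand with their leg tips on the slot floors, 10 mm above the bench: lift them over 55 mm to clear the rack.
- flask: Pale green flask with a steel cap, 66 mm in diameter, 210 mm tall, origin under it: leave alone.
Not all that is in view belongs to the job. Leave any purple look-alike of the coupling alone.

How it is judged (in metres and radians):
On the way, in this order (a step that is already met when the one before it is completed fails the run):
1. the pin is pushed fully home (value of joint pin above 0.028 m), for 0.2 s.
2. the clip's straight leg is in the pin's cross hole and out at its underside (value of joint pin above 0.028 m and x of clip_tip in the frame of pin_hole between -0.005 and 0.005 m and y of clip_tip in the frame of pin_hole between -0.005 and 0.005 m and z of clip_tip in the frame of pin_hole below -0.014 m), for 0.1 s.
At the end, for the whole second after the job is handed in: Pin home within 2 mm; the orange-gripped clip's leg is through the cross hole and out below, its grip centre 43 to 48.5 mm above the hole's centre (46 is seated, bow round the shank) and within 6 mm sideways; the clip is released and at rest; the spare is in the rack (value of joint pin above 0.028 m and z of clip_grip in the frame of pin_hole between 0.043 and 0.0485 m and x of clip_grip in the frame of pin_hole between -0.006 and 0.006 m and y of clip_grip in the frame of pin_hole between -0.006 and 0.006 m and x of clip_tip in the frame of pin_hole between -0.005 and 0.005 m and y of clip_tip in the frame of pin_hole between -0.005 and 0.005 m and z of clip_tip in the frame of pin_hole below -0.029 m and linear speed of clip below 0.02 m/s and distance between spare_grip and rack below 0.12 m); the robot touches nothing.
It fails at once if the fork is driven down onto its bottom stop (value of joint fork above 0.0425 m).
It fails at once if the spare clip is pulled out of the rack (distance of spare_grip from where it was at the start of the episode above 0.03 m).
It fails at once if the flask is disturbed (distance of flask from where it was at the start of the episode above 0.03 m or angle between flask's own z axis and vertical above 0.3 rad).
It also fails if it takes over 67 s, if anything falls off the work surface, if the arm or the gripper's body presses on something with over 40 N, if the wrist force passes 120 N, or if a joint passes its speed limit or range.

## Working session

There is one attempt and no reset: what is moved stays moved. The work goes in short steps, Python scripts to look and compute and a tool call to move; the robot and the scene stay as the last step left them, time stands still between calls to the robot, and variables do not carry over. Pictures are saved under pics/ and viewed, and the job is handed in when it is done.

Besides the shell and the picture viewer there is one more tool, called after "Call:" as name(argument=value, ...) on one line, values as JSON. servo_tool: Moves the arm, as the interface text tells. Its arguments: {"type":"object","properties":{"hand":{"type":"array"},"travel":{"type":"array"},"angular":{"type":"array"},"newtons":{"type":"number"}},"required":["hand","travel","angular"]}

```bash
ls; mkdir -p pics
python3 - <<'E'
from rig import env
import cv2,numpy as np
print(env.read_state())
for n in("scene","top"):
    p,d=env.capture(n); cv2.imwrite(f"pics/{n}0.png",p[:,:,::-1]); np.savez(f"pics/{n}0.npz",p=p,d=d)
    print(n,env.camera_params(n))
E
```

```text
pics
{'time_s': 0.0, 'q': array([ 6.06420777e+01,  2.75491716e+01,  9.14935404e+01,  7.02694509e-04,
        6.10259000e+01, -2.66930613e+00]), 'joint_vel': array([ 0.07598982, -0.00657365,  0.03391411,  0.04849577, -0.06251828,
       -0.03163886]), 'tau': array([-6.23319793e-04, -9.50638247e+01, -4.30187631e+01,  3.08622875e-04,
        1.23455105e-02, -4.14994213e-05]), 'eef_pos': array([291.71269456, 580.40836585, 230.68149628]), 'ee_rot': array([-1.79931491e+02, -3.80902469e-03,  1.53311041e+02]), 'wrist_force': array([ 0.46630172,  0.92675214, -0.22964224]), 'ft_torque': array([ 0.03549151, -0.00349807, -0.00789802]), 'gripper_width': 85.35401973039497}
scene {'camera_matrix': array([[416.4040541 ,   0.        , 278.45542961],
       [  0.        , 416.4040541 , 209.07945524],
       [  0.        ,   0.        ,   1.        ]]), 'rvec': array([ 2.39244713,  0.55896506, -0.2059556 ]), 'tvec': array([-416.01829824,  -91.74158658, 1066.30880007])}
top {'camera_matrix': array([[516.11647798,   0.        , 277.34531329],
       [  0.        , 516.11647798, 208.41295949],
       [  0.        ,   0.        ,   1.        ]]), 'rvec': array([ 2.20607545, -2.1878935 ,  0.10487899]), 'tvec': array([  12.21078049,  439.7132005 , 1255.55898185])}
```

View pics/scene0.png

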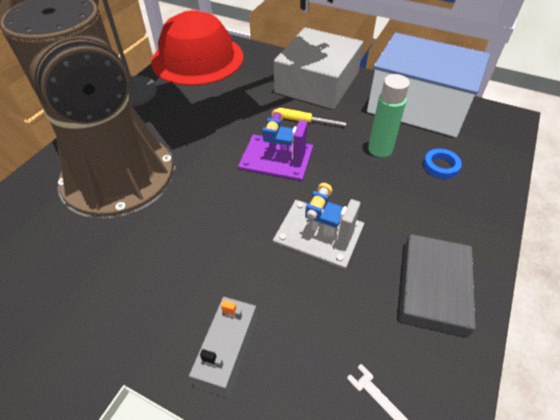

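View pics/top0.png

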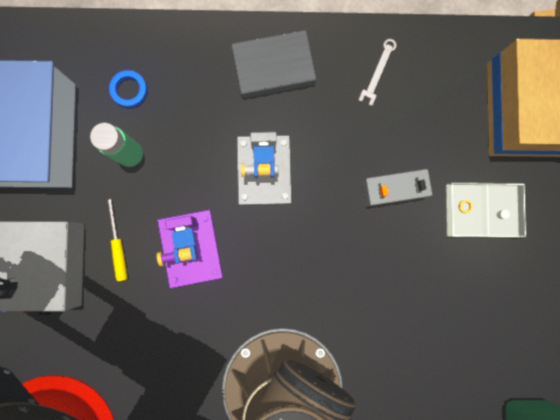

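The scene view shows the grey coupling near (325,215), with the rack at (225,340): orange grip at (229,306), black at (208,356). In the top view the grey coupling is at (264,168) with its brass head on the left at about (244,170), and the orange grip is at (383,190). Next I'll enlarge these areas and measure them.

```bash
cat > h.py <<'E'
import cv2,numpy as np
from rig import env
def cam(n):
    c=env.camera_params(n);R=cv2.Rodrigues(c['rvec'])[0];return c['camera_matrix'],R,c['tvec']
def ray(n,u,v):
    K,R,t=cam(n);d=R.T@np.linalg.inv(K)@np.array([u,v,1.]);return -R.T@t,d
def onz(n,u,v,z):
    o,d=ray(n,u,v);return o+d*(z-o[2])/d[2]
def depthpts(n,d):
    K,R,t=cam(n);v,u=np.mgrid[:d.shape[0],:d.shape[1]]
    P=np.stack([(u-K[0,2])/K[0,0]*d,(v-K[1,2])/K[1,1]*d,d],-1)
    return (P-t)@R
def tri(u1,u2):
    (o,d),(p,e)=ray("scene",*u1),ray("top",*u2)
    A=np.stack([d,-e],1);s=np.linalg.lstsq(A,p-o,rcond=None)[0]
    a,b=o+d*s[0],p+e*s[1];return (a+b)/2,np.linalg.norm(a-b)
def proj(n,P):
    K,R,t=cam(n);return cv2.projectPoints(np.atleast_2d(np.asarray(P,float)),cv2.Rodrigues(R)[0],t,K,None)[0][:,0]
E
python3 - <<'E'
from h import *
for n,b in(("scene",[(265,170,110,100),(180,285,90,110)]),("top",[(225,120,80,100),(355,160,90,60)])):
    f=np.load(f"pics/{n}0.npz");p,d=f['p'],f['d']
    ims=[cv2.resize(p[y:y+h,x:x+w],(400,int(400*h/w)),interpolation=cv2.INTER_CUBIC) for x,y,w,h in b]
    H=max(i.shape[0] for i in ims);ims=[cv2.copyMakeBorder(i,0,H-i.shape[0],0,0,cv2.BORDER_CONSTANT) for i in ims]
    cv2.imwrite(f"pics/{n}z.png",np.hstack(ims)[:,:,::-1])
    P=depthpts(n,d);hsv=cv2.cvtColor(p,cv2.COLOR_RGB2HSV)
    for nm,lo,hi in(("orange",(3,160,120),(13,255,255)),("brass",(14,120,100),(28,255,255)),("blue",(100,150,60),(118,255,255)),("purple",(135,100,60),(160,255,255))):
        m=cv2.inRange(hsv,lo,hi);k,l,s,c=cv2.connectedComponentsWithStats(m)
        for i in range(1,k):
            if s[i,4]>15:
                q=P[(l==i)&(d>0)]
                print(n,nm,s[i],c[i].round(1),np.median(q,0).round(0) if len(q) else None, np.percentile(q,95,axis=0).round(0)if len(q) else None)
E
```

```text
scene orange [222 306  14   9  69] [228.4 309.8] [ 485. -235.   94.] [ 493. -232.  102.]
scene brass [ 98   0  22  58 311] [107.5  27.2] [-496.  550.   27.] [-491.  562.  114.]
scene brass [ 108    0   44   76 1916] [131.   33.6] [-495.  647.  -42.] [-485.  715.   76.]
scene brass [ 250    0  125   55 3743] [306.1  21.8] [  31. 1064.  -47.] [ 278. 1225.  -42.]
scene brass [413   0  40   8 134] [435.7   2.6] [ 549. 1001.  139.] [ 595. 1005.  145.]
scene brass [ 367   20  120   49 1377] [419.9  38.2] [ 483. 1209.  -75.] [ 723. 1261.  -71.]
scene brass [   0   28   56  153 4422] [ 18.5 114.2] [-505.  118.  -94.] [-488.  175.  123.]
scene brass [271 107  42  16 243] [292.  114.7] [321. 393.  16.] [362. 444. 108.]
scene brass [266 122  12   7  44] [272.3 124.9] [334. 234. 106.] [343. 243. 109.]
scene brass [318 182  14  14  81] [325.4 186.9] [525.  98. 103.] [541. 204. 111.]
scene brass [310 196  15  12  90] [317.9 201. ] [530.  54. 107.] [541.  64. 110.]
scene brass [222 301  13   8  72] [227.8 304.3] [ 481. -230.  103.] [ 491. -225.  104.]
scene blue [361  53   6  14  44] [363.6  60.7] 
[... 1329 characters left out ...]
[118.9 260.1] [311. 397.  19.] [359. 422.  26.]
top brass [179 248  12  13 129] [184.5 254. ] [328. 228. 107.] [339. 238. 111.]
top brass [156 252   7  14  63] [158.9 258.7] [316. 284. 107.] [330. 312. 111.]
top blue [493  54  13  99 658] [497.  103.9] [ 698. -518.   56.] [ 807. -516.   73.]
top blue [109  70  38  38 772] [127.6  88.2] [735. 390.  21.] [774. 429.  26.]
top blue [254 147  20  29 350] [263.5 156.5] [557.  52.  90.] [577.  71. 112.]
top blue [507 151  53   3  59] [534.5 152.1] [ 579. -606.   59.] [ 580. -544.   65.]
top blue [173 229  23  34 406] [183.7 241.6] [357. 232.  91.] [380. 253. 112.]
top purple [ 157  210   66   79 3073] [190.9 249.7] [331. 215.  12.] [418. 292. 114.]
```

View pics/scenez.png

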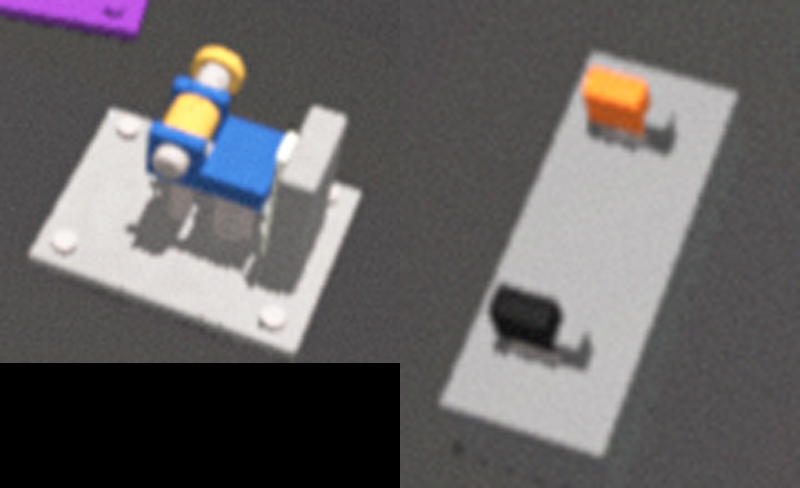

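View pics/topz.png

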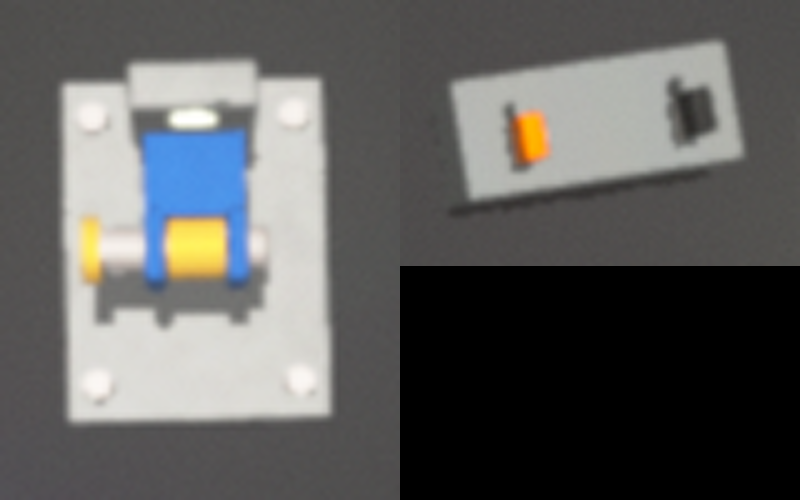

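Run:
```python
from h import *
D={}
for n in("scene","top"):
    f=np.load(f"pics/{n}0.npz");D[n]=(f['p'],f['d'],cv2.cvtColor(f['p'],cv2.COLOR_RGB2HSV))
def comp(m,near):
    k,l,s,c=cv2.connectedComponentsWithStats(m);i=l[near[1],near[0]];return (l==i).astype(np.uint8)*255
def rect(m):
    return cv2.minAreaRect(max(cv2.findContours(m,0,1)[0],key=cv2.contourArea))
# rack top
for n,pt in(("top",(400,190)),("scene",(222,340))):
    p,d,h=D[n]; g=comp(cv2.inRange(h,(0,0,95),(180,60,255)),pt)
    g=cv2.morphologyEx(g,cv2.MORPH_CLOSE,np.ones((9,9)))
    c=cv2.boxPoints(rect(g)); w=np.array([onz(n,*q,62) for q in c])
    print(n,"rack",c.round(1).tolist(),w.round(1).tolist(),[np.linalg.norm(w[i]-w[i-1]).round(1) for i in range(4)],"c",w.mean(0).round(1))
    P=depthpts(n,d); print("rackz",np.median(P[(g>0)&(d>0)],0).round(1))
    if n=="top":
        e=w[1]-w[0];print([np.degrees(np.arctan2(*(w[i]-w[i-1])[1::-1])).round(2) for i in range(4)])
# orange
for n in("top","scene"):
    p,d,h=D[n]; o=cv2.inRange(h,(3,150,90),(20,255,255))
    b=(slice(180,202),slice(372,396)) if n=="top" else (slice(295,320),slice(215,245))
    m=np.zeros_like(o);m[b]=o[b]; ys,xs=np.nonzero(m);P=depthpts(n,d)
    print(n,"orange",len(xs),xs.min(),xs.max(),ys.min(),ys.max(),"c",xs.mean().round(2),ys.mean().round(2), onz(n,xs.mean(),ys.mean(),103).round(1))
    t=P[(m>0)&(d>0)];t=t[t[:,2]>97];print("  top pts",len(t),t.mean(0).round(1),t.min(0).round(1),t.max(0).round(1))
# depth points for coupling in top
p,d,h=D["top"];P=depthpts("top",d)
b=(slice(120,212),slice(228,300));Q=P[b].reshape(-1,3)
for lo,hi,nm in((5,25,"base"),(85,98,"mid"),(98,125,"hi")):
    s=Q[(Q[:,2]>lo)&(Q[:,2]<hi)];print(nm,len(s),s.min(0).round(),s.max(0).round(),np.median(s,0).round(1))
for row in range(158,182,2): print(row,[(int(P[row,u,2])) for u in range(236,286,2)])
f=D["scene"];Pf=depthpts("scene",f[1])
fl=[P[(P[:,:,2]>a)&(P[:,:,2]<a+25)&(P[:,:,1]>250)&(P[:,:,1]<420)&(P[:,:,0]>520)&(P[:,:,0]<700)] for a in(100,190)]
for q in fl: print("flask",len(q),q.mean(0) if len(q) else 0)
```

```text
top rack [[364.8999938964844, 177.1999969482422], [428.3999938964844, 167.5], [432.70001220703125, 195.8000030517578], [369.20001220703125, 205.5]] [[513.1, -192.0, 62.0], [538.2, -345.4, 62.0], [469.9, -354.9, 62.0], [445.3, -202.0, 62.0]] [np.float64(68.6), np.float64(155.5), np.float64(68.9), np.float64(154.9)] c [ 491.6 -273.6   62. ]
rackz [ 490.6 -274.3   61.4]
[np.float64(8.38), np.float64(-80.74), np.float64(-172.1), np.float64(99.15)]
scene rack [[187.39999389648438, 376.29998779296875], [218.8000030517578, 291.0], [256.70001220703125, 305.0], [225.39999389648438, 390.29998779296875]] [[473.9, -354.1, 62.0], [437.8, -198.1, 62.0], [515.1, -191.8, 62.0], [540.8, -345.3, 62.0]] [np.float64(67.4), np.float64(160.1), np.float64(77.6), np.float64(155.6)] c [ 491.9 -272.3   62. ]
rackz [ 498.5 -279.7   61.8]
top orange 52 380 387 186 196 c 383.44 190.96 [ 476.  -226.9  103. ]
  top pts 34 [ 476.5 -229.6  102.2] [ 466.2 -235.4   97. ] [ 487.8 -224.   107.5]
scene orange 144 222 235 301 314 c 228.17 307.3 [ 484.7 -234.8  103. ]
  top pts 94 [ 482.2 -231.5  101.9] [ 469.7 -237.4   97
[... 924 characters left out ...]
109, 109, 107, 106, 108, 109, 110, 106, 95, 111, 112, 104, 103, 10, 18, 13]
172 [0, 13, 8, 107, 109, 104, 99, 104, 102, 112, 106, 100, 106, 106, 107, 107, 107, 101, 111, 112, 100, 98, 10, 13, 12]
174 [0, 13, 10, 102, 101, 13, 8, 9, 11, 112, 114, 88, 99, 106, 103, 99, 102, 81, 111, 108, 5, 9, 8, 9, 12]
176 [-1, 10, 8, 99, 100, 17, 9, 9, 5, 99, 108, 88, 9, 8, 35, 11, 12, 79, 100, 96, 13, 8, 11, 11, 13]
178 [0, 11, 13, 13, 13, 7, 13, 11, 14, 9, 14, 9, 12, 11, 11, 13, 9, 7, 11, 14, 9, 9, 6, 11, 15]
180 [-6, 14, 10, 11, 9, 12, 10, 13, 6, 14, 11, 15, 13, 4, 13, 10, 9, 10, 13, 9, 10, 12, 12, 14, 13]
flask 90 [559.20050494 362.4830111  112.61000308]
flask 655 [572.70657819 381.865529   208.8080242 ]
```

Run:
```python
from h import *
for n in("scene","top"):
    K,R,t=cam(n);print(n,"cam at",(-R.T@t).round(0))
f=np.load("pics/top0.npz");p=f['p'].astype(float)
rb=p[:,:,0]-p[:,:,2]
def cen(I,x0,x1,y0,y1,lo):
    w=np.clip(I[y0:y1,x0:x1]-lo,0,None);v,u=np.mgrid[y0:y1,x0:x1];return (w*u).sum()/w.sum(),(w*v).sum()/w.sum()
print(rb[162:178,255:275].astype(int))
r=cen(rb,255,274,160,180,40);hd=cen(rb,238,249,160,180,40)
print("roller",r,onz("top",*r,95).round(1),onz("top",*r,105).round(1),"head",hd,onz("top",*hd,95).round(1),onz("top",*hd,108).round(1))
# blue edges per row: half-level crossing
br=p[:,:,2]-p[:,:,0]
def cross(a,lev,x0):
    i=np.nonzero(a>lev)[0];l,rr=i[0],i[-1]
    return x0+l-1+(lev-a[l-1])/(a[l]-a[l-1]), x0+rr+(a[rr]-lev)/(a[rr]-a[rr+1])
for v in range(147,180,2):
    a=br[v,246:284]
    if (a>60).sum()>2:
        l,rr=cross(a,60,246);z=90 if v<161 else 111
        A,B=onz("top",l,v,z),onz("top",rr,v,z);print(v,round(l,1),round(rr,1),A.round(1)[:2],B.round(1)[:2],(A[1]-B[1]).round(1),((A+B)/2).round(1)[:2])
# base plate
g=cv2.inRange(cv2.cvtColor(f['p'],cv2.COLOR_RGB2HSV),(0,0,110),(180,50,255))
m=np.zeros_like(g);m[125:212,230:300]=g[125:212,230:300]
# straight edges: left/right of plate rows 140..200, bottom cols
L=[];Rr=[]
for v in range(142,200,3):
    i=np.nonzero(m[v])[0];L.append(onz("top",i[0],v,12));Rr.append(onz("top",i[-1],v,12))
L=np.array(L);Rr=np.array(Rr)
for E in(L,Rr): 
    k=np.polyfit(E[:,0],E[:,1],1);print("edge yaw",np.degrees(np.arctan(k[0])).round(2),E.mean(0).round(1))
Bt=[];
for u in range(242,290,3):
    i=np.nonzero(m[:,u])[0];Bt.append(onz("top",u,i[-1],12))
Bt=np.array(Bt);k=np.polyfit(Bt[:,1],Bt[:,0],1);print("bottom yaw",-np.degrees(np.arctan(k[0])).round(2),Bt.mean(0).round(1))
# scene: triangulate roller top, head
f2=np.load("pics/scene0.npz");q=f2['p'].astype(float);rb2=q[:,:,0]-q[:,:,2]
r2=cen(rb2,308,327,194,210,40);h2=cen(rb2,317,334,180,196,40)
print("scene roller",r2,tri(r2,r),"head",h2,tri(h2,hd))
o1=cen(rb,374,394,180,202,60);o2=cen(rb2,216,244,294,320,60)
print("orange",o1,o2,tri(o2,o1),onz("top",*o1,103),onz("scene",*o2,95))
```

```text
scene cam at [ 709. -490.  759.]
top cam at [ 349.   47. 1283.]
[[-148 -151 -152 -142 -131 -129 -132 -129 -128 -127 -124 -123 -123 -120
  -116 -128 -145 -150 -124  -45]
 [-152 -153 -128  -56   -2   11   12   13   14   17   18   19   24   23
     1  -79 -144 -152 -131  -52]
 [-153 -151  -99   28  126  142  144  144  146  146  147  147  146  143
   104  -32 -137 -153 -132  -55]
 [-152 -147  -87   58  151  165  164  167  165  164  163  166  161  156
   119  -13 -132 -152 -130  -57]
 [-149 -144  -75   70  150  162  163  164  164  164  162  163  162  159
   119   -4 -124 -150 -128  -55]
 [-150 -138  -60   73  146  161  163  164  162  162  163  165  162  160
   130    5 -127 -151 -125  -52]
 [-147 -138  -51   74  140  160  160  160  158  161  160  162  162  157
   140   13 -129 -151 -129  -55]
 [-148 -136  -50   73  138  160  160  162  162  158  162  162  159  158
   142   17 -129 -152 -132  -57]
 [-149 -140  -58   73  143  162  166  165  164  163  163  163  163  161
   140   20 -121 -151 -136  -64]
 [-151 -144  -74   64  148  164  165  166  167  164  163  165  168  163
   128   14 -117 -1
[... 1836 characters left out ...]
  12. ]
edge yaw 2.12 [534.6 -15.2  12. ]
bottom yaw 2.09 [451.2  47.6  12. ]
scene roller (np.float64(317.6790890269151), np.float64(201.18258897762004)) (array([526.41790679,  51.27553573, 105.56385461]), np.float64(6.377162202292402)) head (np.float64(325.5495599480594), np.float64(186.59717212523447)) (array([524.89705299,  99.64998925, 102.60619829]), np.float64(5.683592631078517))
orange (np.float64(384.1127384852573), np.float64(190.39130853729043)) (np.float64(228.11759315821624), np.float64(306.46957849725106)) (array([ 479.35310616, -230.1493756 ,   92.75649349]), np.float64(2.1967252060954863)) [ 477.35962203 -228.4173208   103.        ] [ 481.03092784 -230.40466272   95.        ]
```

Each measurement agrees with the text:

| Quantity | Value |
|---|---|
| Coupling yaw | about 2.05° |
| Coupling centre | about (524.8, 50) |
| Pin position | about 9.5 mm |
| Cheek width | 47–48 mm |

First I'll turn the tool to yaw 92 and go to the head.

Call:
servo_tool(hand=[0, 0, 0, 0, 0, 0, 0, 0, 0, 0, 0, 0, 0, 0, 0, 0, 0, 0], travel=[[0, 0, 0], [0, 0, 0], [0, 0, 0], [0, 0, 0], [0, 0, 0], [0, 0, 0], [0, 0, 0], [-43.9, 21.5, 0], [-43.9, 21.5, 0], [-43.9, 21.5, 0], [-43.9, 21.5, 0], [-43.9, 21.5, 0], [-43.9, 21.5, 0], [-43.9, 21.5, 0], [-43.9, 21.5, 0], [-43.9, 21.5, 0], [-43.9, 21.5, 0], [0, 0, 0]], angular=[[0, 0, 0.153], [0, 0, 0.153], [0, 0, 0.153], [0, 0, 0.153], [0, 0, 0.153], [0, 0, 0.153], [0, 0, 0.153], [0, 0, 0], [0, 0, 0], [0, 0, 0], [0, 0, 0], [0, 0, 0], [0, 0, 0], [0, 0, 0], [0, 0, 0], [0, 0, 0], [0, 0, 0], [0, 0, 0]])

```text
time_s: 2.35
eef_pos: [522.9, 146.7, 231.0]
ee_rot: [-180.0, 0.0, 91.7]
wrist_force: [-0.8, 1.0, -0.0]
gripper_width: -0.1
```

Call:
servo_tool(hand=[0, 0, 0, 0, 0, 0, 0, 0, 0, 0], travel=[[0, 0, 48], [0, 0, 48], [0, 0, 47], [0, 0, 0], [-10, 0, 0], [-10, 0, 0], [-5, 0, 0], [-5, 0, 0], [-3, 0, 0], [-3, 0, 0]], angular=[[0, 0, 0], [0, 0, 0], [0, 0, 0], [0, 0, 0], [0, 0, 0], [0, 0, 0], [0, 0, 0], [0, 0, 0], [0, 0, 0], [0, 0, 0]])

```text
time_s: 3.6
eef_pos: [523.0, 113.2, 88.4]
ee_rot: [180.0, -0.0, 91.9]
wrist_force: [0.7, 0.3, -0.2]
gripper_width: 0.1
```

Run:
```python
from h import *
p,d=env.capture("scene");cv2.imwrite("pics/s1.png",cv2.resize(p[130:270,240:420],(720,560),interpolation=cv2.INTER_CUBIC)[:,:,::-1])
print(env.read_state()['wrist_force'])
```

```text
[-0.10520511 -0.7115457  -0.33089895]
```

View pics/s1.png

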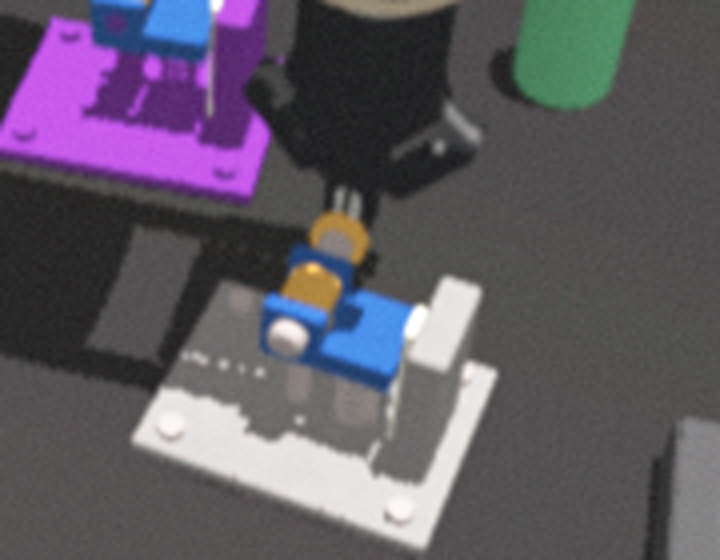

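The gripper is right behind the brass head (zoom (340,235)) and not yet touching it. Now the push.

Call:
servo_tool(hand=[0, 0, 0, 0, 0, 0, 0], travel=[[-2.5, 0, 0], [-2.5, 0, 0], [-2.5, 0, 0], [-2.5, 0, 0], [-2.5, 0, 0], [-2.5, 0, 0], [-1, 0, 0]], angular=[[0, 0, 0], [0, 0, 0], [0, 0, 0], [0, 0, 0], [0, 0, 0], [0, 0, 0], [0, 0, 0]])

```text
time_s: 4.53
eef_pos: [523.5, 97.1, 88.3]
ee_rot: [-180.0, 0.0, 91.9]
wrist_force: [-0.9, 4.1, 0.3]
gripper_width: -0.1
```

Call:
servo_tool(hand=[0, 0], travel=[[-1, 0, 0], [-1, 0, 0]], angular=[[0, 0, 0], [0, 0, 0]])

```text
time_s: 4.78
eef_pos: [523.5, 95.3, 88.3]
ee_rot: [-180.0, 0.0, 91.9]
wrist_force: [-0.5, 4.7, -0.2]
gripper_width: 0.2
```

Call:
servo_tool(hand=[0, 0], travel=[[-1, 0, 0], [-1, 0, 0]], angular=[[0, 0, 0], [0, 0, 0]])

```text
time_s: 5.03
eef_pos: [523.6, 93.3, 88.3]
ee_rot: [-180.0, 0.0, 91.9]
wrist_force: [-0.4, 3.2, -1.0]
gripper_width: -0.1
```

Call:
servo_tool(hand=[0, 0], travel=[[-1, 0, 0], [-1, 0, 0]], angular=[[0, 0, 0], [0, 0, 0]])

```text
time_s: 5.28
eef_pos: [523.7, 91.6, 88.3]
ee_rot: [-180.0, -0.0, 91.9]
wrist_force: [-2.1, 16.9, -0.2]
gripper_width: -0.4
```

Call:
servo_tool(hand=[0, 0], travel=[[-0.7, 0, 0], [0, 0, 0]], angular=[[0, 0, 0], [0, 0, 0]])

```text
time_s: 5.52
eef_pos: [523.7, 91.6, 88.3]
ee_rot: [180.0, -0.1, 91.9]
wrist_force: [-1.8, 17.1, -0.2]
gripper_width: 0.1
```

The pin reached its stop: the force jumped to 17 N at TCP y = 91.6, where I expected about 93. Next I'll retreat, rise and turn towards the rack.

Call:
servo_tool(hand=[0, 0, 0, 0, 0.5, 0.5, 0.5, 0.5, 0.5, 0.5, 0.5, 0.5, 0.5, 0.5, 0.5], travel=[[15, 0, 0], [15, 0, 0], [0, 0, -50], [0, 0, -50], [0, 0, -45], [0, 0, 0], [0, 0, 0], [0, 0, 0], [0, 0, 0], [0, 0, 0], [0, 0, 0], [0, 0, 0], [0, 0, 0], [0, 0, 0], [0, 0, 0]], angular=[[0, 0, 0], [0, 0, 0], [0, 0, 0], [0, 0, 0], [0, 0, 0.145], [0, 0, 0.145], [0, 0, 0.145], [0, 0, 0.145], [0, 0, 0.145], [0, 0, 0.145], [0, 0, 0.145], [0, 0, 0.145], [0, 0, 0.145], [0, 0, 0.145], [0, 0, 0]])

```text
time_s: 7.4
eef_pos: [522.6, 121.1, 233.3]
ee_rot: [180.0, -0.0, 8.9]
wrist_force: [0.3, -0.2, -0.6]
gripper_width: 42.2
```

Call:
servo_tool(hand=[0.5, 0.5, 0.5, 0.5, 0.5, 0.5, 0.5, 0.5, 0.5], travel=[[-12.1, 42.5, 0], [-12.1, 42.5, 0], [-12.1, 42.5, 0], [-12.1, 42.5, 0], [-12.1, 42.5, 0], [-12.1, 42.5, 0], [-12.1, 42.5, 0], [-12.1, 42.5, 0], [0, 0, 0]], angular=[[0, 0, 0], [0, 0, 0], [0, 0, 0], [0, 0, 0], [0, 0, 0], [0, 0, 0], [0, 0, 0], [0, 0, 0], [0, 0, 0]])

```text
time_s: 8.52
eef_pos: [479.3, -232.6, 233.3]
ee_rot: [180.0, -0.0, 8.9]
wrist_force: [-0.5, 0.0, -0.7]
gripper_width: 42.8
```

Run:
```python
from h import *
for n in("scene","top"):
    p,d=env.capture(n);np.savez(f"pics/{n}2.npz",p=p,d=d)
    cv2.imwrite(f"pics/{n}2.png",p[:,:,::-1])
p=np.load("pics/top2.npz")['p'];a=cv2.resize(p[120:200,225:305],(400,400),interpolation=cv2.INTER_CUBIC)
p=np.load("pics/scene2.npz")['p'];b=cv2.resize(p[170:270,265:365],(400,400),interpolation=cv2.INTER_CUBIC)
cv2.imwrite("pics/z2.png",np.hstack([a,b])[:,:,::-1])
s=env.read_state();print(s['eef_pos'],s['ee_rot'],s['wrist_force'])
```

```text
[ 479.32430355 -230.15410156  233.16349019] [-1.79979761e+02  1.68953879e-02  8.96066284e+00] [-0.62544403  0.23987382 -0.73287221]
```

View pics/z2.png

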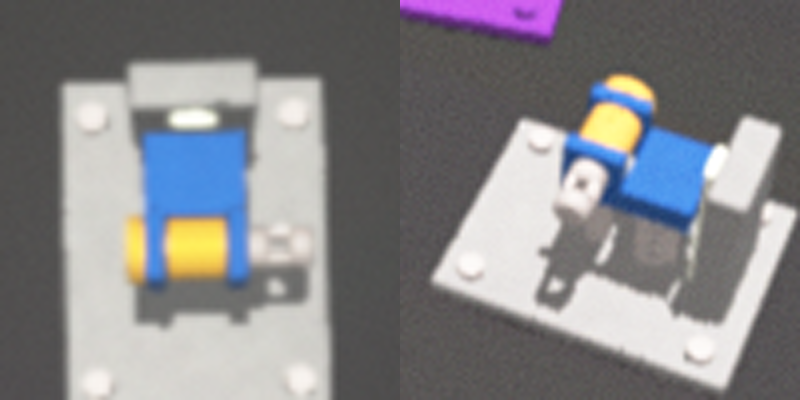

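View pics/scene2.png

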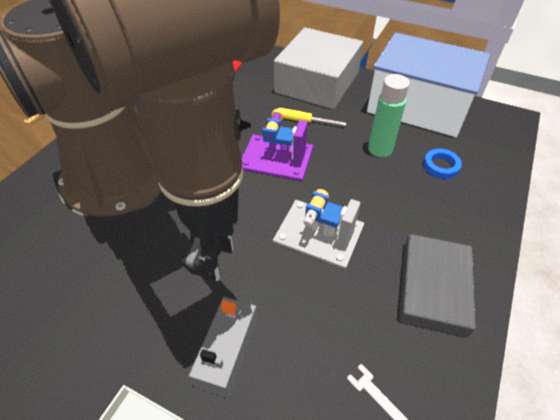

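In the top zoom the head sits against the fork and the cross hole is visible past the far cheek at (282,243). So the pin is home. Next I'll descend on the orange grip.

Call:
servo_tool(hand=[0.5, 0.5, 0.5, 0.5, 0.5, 0.5], travel=[[0, -0.5, 50], [0, 0, 50], [0, 0, 30], [0, 0, 15], [0, 0, 14], [0, 0, 0]], angular=[[0, 0, 0], [0, 0, 0], [0, 0, 0], [0, 0, 0], [0, 0, 0], [0, 0, 0]])

```text
time_s: 9.38
eef_pos: [479.5, -229.4, 74.1]
ee_rot: [-180.0, 0.0, 8.9]
wrist_force: [0.4, 0.2, 0.5]
gripper_width: 42.8
```

Run:
```python
from h import *
p,d=env.capture("scene");cv2.imwrite("pics/s3.png",cv2.resize(p[230:370,170:310],(600,600),interpolation=cv2.INTER_CUBIC)[:,:,::-1])
s=env.read_state();print(s['eef_pos'],s['wrist_force'])
f=np.load("pics/top2.npz");p=f['p']
g=p[158:182,270:292].mean(2).astype(int);print(g)
for u,v in((281.0,168.2),):print(onz("top",u,v,105))
```

```text
[ 479.69139615 -229.68872026   74.68371509] [ 0.50831271 -0.38924267  1.05905979]
[[148 148 149 148 158 193 207 208 209 209 209 209 207 209 208 208 208 205
  201 175 115  83]
 [150 148 148 147 155 194 207 208 208 209 208 207 207 205 207 208 208 207
  202 177 117  83]
 [147 147 146 144 154 193 207 209 210 208 207 206 206 203 206 207 206 207
  203 179 116  84]
 [142 139 139 139 151 195 207 208 207 208 206 203 206 206 208 208 209 207
  202 179 115  85]
 [132 138 143 142 157 195 207 207 209 207 206 204 202 204 207 209 209 207
  205 180 118  84]
 [128 138 144 147 157 196 208 207 207 206 205 206 203 204 207 208 207 208
  204 180 120  84]
 [142 140 145 146 158 189 201 200 204 207 213 215 209 203 202 204 203 204
  204 183 118  84]
 [153 143 146 147 158 182 188 190 197 213 227 230 221 203 198 198 195 197
  201 184 121  85]
 [163 147 146 150 166 194 202 199 201 218 226 227 219 205 209 209 201 195
  201 184 123  86]
 [171 149 147 152 174 210 218 211 194 188 187 188 193 207 221 222 215 198
  201 183 125  86]
 [178 150 149 151 177 219 225 218 196 180 174 174 184 211 228 229 220 204
  201 183 125 
[... 555 characters left out ...]
32  89]
 [112 120 120 116 110 109 110 110 122 139 137 119 111 109 110 114 146 194
  206 188 134  92]
 [ 97  95  93  94 100 105 109 115 143 181 180 145 117 110 108 115 146 194
  204 186 139  91]
 [ 99  92  89  94 101 108 111 115 149 194 200 175 130 109 108 114 148 191
  204 187 141  94]
 [107 103 107 106 108 107 110 113 140 178 185 169 127 110 107 115 149 194
  204 187 139  96]
 [110 110 108 107 110 107 108 111 121 137 140 132 118 113 114 127 163 197
  203 187 140  96]
 [109 109 109 109 109 111 113 122 137 144 144 145 142 143 144 159 188 204
  204 189 140  96]
 [111 109 110 112 120 137 142 160 184 192 193 193 191 191 192 196 204 207
  204 188 142  94]]
[526.08825118  10.29614476 105.        ]
```

View pics/s3.png

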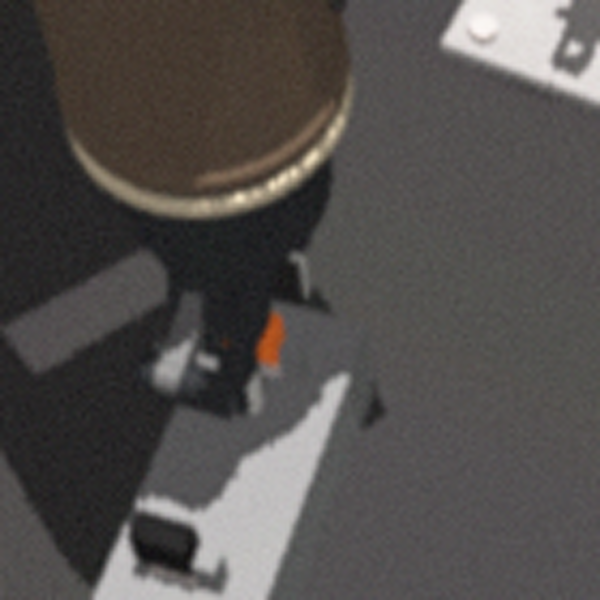

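The orange grip is between the open fingers (zoom (270,340)). Closing now.

Call:
servo_tool(hand=[0, 0, 0, 0, 0, 0], travel=[[0, 0, 0], [0, 0, 0], [0, 0, 0], [0, 0, 0], [0, 0, 0], [0, 0, 0]], angular=[[0, 0, 0], [0, 0, 0], [0, 0, 0], [0, 0, 0], [0, 0, 0], [0, 0, 0]], newtons=80)

```text
time_s: 10.18
eef_pos: [479.8, -230.1, 74.8]
ee_rot: [180.0, -0.0, 8.9]
wrist_force: [0.2, -0.1, 6.8]
gripper_width: 10.8
```

Call:
servo_tool(hand=[0, 0, 0, 0, 0, 0, 0], travel=[[0, 0, -10], [0, 0, -25], [0, 0, -40], [0, 0, -40], [0, 0, -30], [0, 0, 0], [0, 0, 0]], angular=[[0, 0, 0], [0, 0, 0], [0, 0, 0], [0, 0, 0], [0, 0, 0], [0, 0, 0], [0, 0, 0]])

```text
time_s: 11.05
eef_pos: [478.9, -229.4, 219.0]
ee_rot: [-180.0, 0.0, 8.9]
wrist_force: [-0.8, -0.2, -0.4]
gripper_width: 10.5
```

Run:
```python
from h import *
p,d=env.capture("scene");np.savez("pics/s4.npz",p=p,d=d);cv2.imwrite("pics/s4.png",cv2.resize(p[170:320,150:300],(600,600),interpolation=cv2.INTER_CUBIC)[:,:,::-1])
s=env.read_state();print(s['eef_pos'],s['wrist_force'],s['gripper_width'])
```

```text
[ 478.76241391 -229.32921413  218.55634542] [-0.18401835  0.28690759 -0.40720161] 10.55287204703841
```

View pics/s4.png

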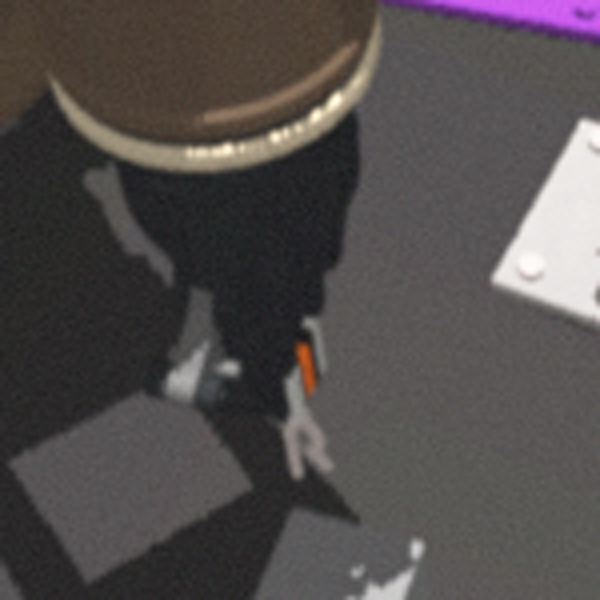

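The clip came out clean: leg tip at about zoom (297,475), flared arm end at (325,468), on the far side in +x. Next I'll carry it over the hole.

Call:
servo_tool(hand=[0, 0, 0, 0, 0, 0, 0, 0, 0, 0], travel=[[14, -38.4, 0], [14, -38.4, 0], [14, -38.4, 0], [14, -38.4, 0], [14, -38.4, 0], [14, -38.4, 0], [0, 0, 0], [0, 0, 20], [0, 0, 0], [0, 0, 0]], angular=[[0, 0, 0], [0, 0, 0], [0, 0, 0], [0, 0, 0], [0, 0, 0], [0, 0, 0], [0, 0, 0.12], [0, 0, 0], [0, 0, 0], [0, 0, 0]])

```text
time_s: 12.35
eef_pos: [526.6, 10.8, 199.1]
ee_rot: [-180.0, 0.1, 2.0]
wrist_force: [-0.4, 0.4, -0.7]
gripper_width: 10.7
```

Run:
```python
from h import *
for n,b in(("scene",(270,110,110,110)),("top",(230,120,100,100))):
    p,d=env.capture(n);np.savez(f"pics/{n}5.npz",p=p,d=d);x,y,w,h=b;cv2.imwrite(f"pics/{n}5.png",cv2.resize(p[y:y+h,x:x+w],(w*6,h*5 if 0 else h*6),interpolation=cv2.INTER_CUBIC)[:,:,::-1][:600])
s=env.read_state();print(s['eef_pos'],s['ee_rot'],s['wrist_force'],s['gripper_width'])
```

```text
[527.0496452   10.71823866 199.62657095] [ 1.79999680e+02 -1.38035326e-02  1.98284652e+00] [ 0.73914199  0.07094981 -1.03760376] 10.531378334075994
```

View pics/scene5.png

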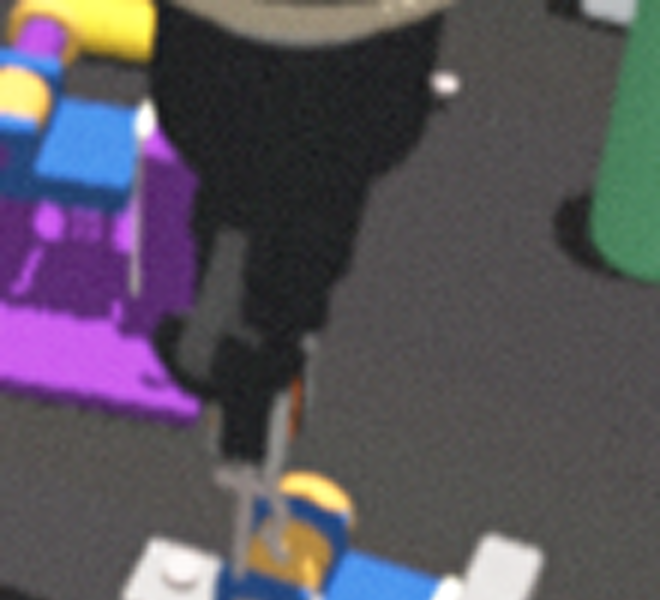

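View pics/top5.png

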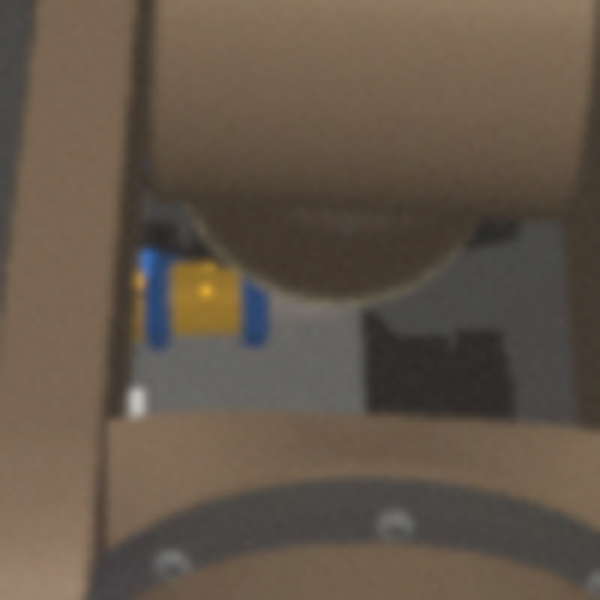

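Run:
```python
from h import *
p=np.load("pics/scene5.npz")['p'];cv2.imwrite("pics/scene5b.png",cv2.resize(p[170:245,285:360],(600,600),interpolation=cv2.INTER_CUBIC)[:,:,::-1])
p=np.load("pics/scene2.npz")['p'];cv2.imwrite("pics/scene2b.png",cv2.resize(p[170:245,285:360],(600,600),interpolation=cv2.INTER_CUBIC)[:,:,::-1])
print(proj("scene",[[526.2,11.2,105],[526.2,11.2,95]]))
```

```text
[[308.25206796 214.92027843]
 [307.99461472 218.01012861]]
```

View pics/scene5b.png

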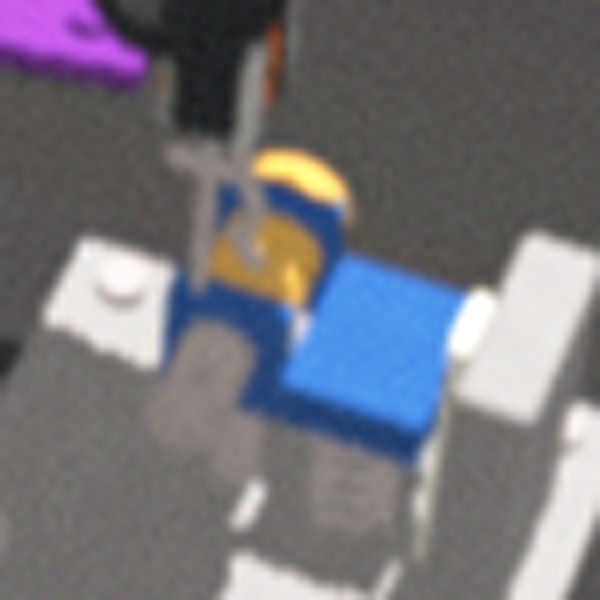

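View pics/scene2b.png

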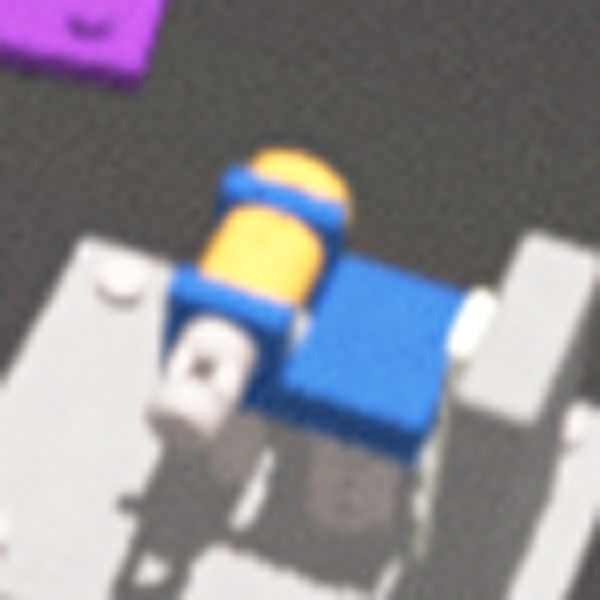

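Run:
```python
from h import *
print("hole scene",onz("scene",310.2,215.4,105),"top",onz("top",280.5,168.2,105))
for z in(130,134.8,138):print("tip",z,onz("scene",309.3,205.2,z))
# leg line lateral: centroid of gray between rows
p=np.load("pics/scene5.npz")['p'].astype(int);print(p[188:210,303:322].mean(2).astype(int))
print(p[188:210,303:322,0]-p[188:210,303:322,2])
print(proj("scene",[[527,10.7,134.8],[527,10.7,150]]), proj("scene",[[527,10.7,105]]))
# jacobian
a=proj("scene",[[526,11,105],[527,11,105],[526,12,105]]);print(a[1]-a[0],a[2]-a[0])
```

```text
hole scene [530.22928996  11.79554091 105.        ] top [526.07546151  11.44744286 105.        ]
tip 130 [525.06477593  15.68004965 130.        ]
tip 134.8 [526.46948985  11.81893157 134.8       ]
tip 138 [527.40596579   9.24485285 138.        ]
[[ 82  84  97 115 121 112 108 117 125 109 100 128 134 119 100 109 110 112
  107]
 [ 82  84  99 126 135 131 127 130 130 116 108 128 131 130 142 172 183 185
  176]
 [ 86  84  91 114 123 131 133 132 135 134 123 129 135 147 181 203 209 212
  208]
 [ 85  82  79  88 102 102 122 131 134 135 138 130 133 151 181 191 196 201
  204]
 [ 87  85  81  82  85  92 105 127 130 116 122 126 131 134 130 133 138 145
  168]
 [ 87  87  81  83  80  85 100 124 127  98  93 102 127 131 120  93  82  93
  116]
 [ 80  84  84  83  81  88 106 126 125  89  79  92 117 139 126  96  78  77
   82]
 [ 80  90  86  84  80  90 106 129 126  93  75  85 108 133 130 103  82  80
   79]
 [ 78  83  82  83  80  89 115 131 124  91  82 105 115 130 129 115 104  96
   89]
 [ 85  81  85  83  83  89 114 132 120  97 100 119 124 132 133 125 119 110
  109]
 [ 84  86  80  86  84  88 114 130 116 100 11
[... 2568 characters left out ...]
12   32   55   84  100   98   88
    84  107  115  134  148]
 [   8    6    1  -35  -75  -49   -9  -14  -37  -25   14   40   61   86
    97  106  114  129  148]
 [   7    4   -7  -49  -85  -70  -42  -50  -75  -81  -65  -48  -25   14
    42   62   86  114  137]
 [   8    5  -14  -62  -85  -87  -76  -81  -88  -86  -92  -89  -77  -63
   -49  -22   11   39   83]
 [   5    4  -23  -62  -82  -81  -79  -81  -80  -83  -87  -88  -89  -89
   -85  -81  -75  -85  -27]
 [   5    7  -24  -65  -80  -75  -56  -51  -55  -64  -75  -80  -84  -88
   -88  -89 -105 -131  -76]]
[[309.31908425 205.67995691]
 [309.74658465 200.60085179]] [[308.51538061 215.22870872]]
[0.4536571  0.16996752] [ 0.1992902  -0.34447721]
```

Run:
```python
from h import *
def blob(n,c,r,f):
    p=np.load(f)['p'].astype(float).mean(2);u0,v0=int(round(c[0])),int(round(c[1]))
    w=p[v0-r:v0+r+1,u0-r:u0+r+1];w=np.clip(w-np.percentile(w,60),0,None);v,u=np.mgrid[v0-r:v0+r+1,u0-r:u0+r+1]
    return (w*u).sum()/w.sum(),(w*v).sum()/w.sum()
for s,t in(((299.6,204.6),(244,196.4)),((281.6,235.9),(284.8,195.4)),((339.6,257.1),(282.9,142))):
    a=blob("scene",s,3,"pics/scene2.npz");b=blob("top",t,3,"pics/top2.npz")
    print(np.round(a,1),np.round(b,1),onz("scene",*a,15).round(1),onz("top",*b,15).round(1),tri(a,b))
# hole by tri
print(tri((310.2,215.4),(280.5,168.2)))
p=np.load("pics/scene2.npz")['p'].mean(2).astype(int);print(p[206:226,300:322])
```

```text
[299.8 203.7] [243.9 196.1] [469.6 102.6  15. ] [469.3  98.5  15. ] (array([469.93827534,  98.8499587 ,  18.9777743 ]), np.float64(2.218071389421962))
[282.2 235.4] [284.8 195.2] [472.7   1.4  15. ] [472.4  -2.3  15. ] (array([472.97283198,  -1.64154975,  18.64878039]), np.float64(2.2036290261480445))
[339.7 256.5] [283.1 141.9] [606.7   5.6  15. ] [605.6   2.7  15. ] (array([606.0843116 ,   3.29793428,  17.6067586 ]), np.float64(2.267672401654663))
(array([528.0766322 ,  12.26741854, 103.00720801]), np.float64(3.8052949537294944))
[[234 230 218 229 230 203 147 135 147 151 155 160 163 172 186 200 219 229
  228 218 210 196]
 [179 177 201 228 227 183 112 102 115 123 136 145 147 156 160 162 180 193
  205 218 214 195]
 [192 197 219 232 227 173 101  78  79  92 110 123 130 135 142 153 155 162
  165 178 183 172]
 [228 230 232 233 230 171  97  73  88 121 148 151 142 126 124 126 137 150
  151 159 152 160]
 [234 233 232 235 225 160  92  88 139 189 221 228 216 184 138 109 102 118
  129 140 133 159]
 [233 232 233 233 223 149  89 121 193 237 245 248 247 238 205 152 101  82
   95 103 114 153]
 [23
[... 598 characters left out ...]
2 229 237 238 212 138  81  72
   77  82  98 119]
 [232 231 232 227 221 231 239 245 247 246 242 232 216 216 184 110  70  77
   74  75  82  83]
 [231 230 230 211 205 218 228 238 242 243 241 233 213 190 146  99  82  82
   71  77  73  71]
 [233 232 226 191 177 179 189 209 224 231 235 228 207 171 133 112 110  98
   86  81  75  78]
 [230 232 224 180 145 138 144 149 177 205 214 212 184 146 135 133 131 121
  100  94  89  85]
 [233 233 231 200 148 131 129 134 142 162 186 185 159 141 134 133 133 128
  116 106 103  96]
 [232 232 233 220 180 138 124 129 130 134 153 157 138 133 137 135 134 133
  117 111 113 113]
 [233 234 232 231 212 152 122 129 126 133 134 132 134 134 137 137 135 131
  127 116 116 110]]
```

The two cameras disagree by about 4 mm in x at this height, which is calibration tilt. I'll find the shank's x centre by touch, with the leg tip on either side of it, starting on the +x side.

Call:
servo_tool(hand=[0, 0, 0, 0, 0, 0, 0, 0], travel=[[11, 0, 0], [11, 0, 0], [0, 0, 15], [0, 0, 15], [0, 0, 11], [-2, 0, 0], [-2, 0, 0], [0, 0, 0]], angular=[[0, 0, 0], [0, 0, 0], [0, 0, 0], [0, 0, 0], [0, 0, 0], [0, 0, 0], [0, 0, 0], [0, 0, 0]])

```text
time_s: 13.45
eef_pos: [544.9, 11.5, 158.8]
ee_rot: [180.0, -0.0, 2.0]
wrist_force: [-0.5, 0.8, 0.2]
gripper_width: 10.6
```

Call:
servo_tool(hand=[0, 0, 0], travel=[[-1, 0, 0], [-1, 0, 0], [0, 0, 0]], angular=[[0, 0, 0], [0, 0, 0], [0, 0, 0]])

```text
time_s: 13.82
eef_pos: [542.8, 11.4, 158.4]
ee_rot: [180.0, -0.0, 2.0]
wrist_force: [0.8, 0.3, -0.2]
gripper_width: 11.0
```

Call:
servo_tool(hand=[0, 0], travel=[[-1, 0, 0], [0, 0, 0]], angular=[[0, 0, 0], [0, 0, 0]])

```text
time_s: 14.08
eef_pos: [541.8, 11.4, 158.3]
ee_rot: [180.0, 0.0, 2.0]
wrist_force: [-0.4, -0.0, -0.4]
gripper_width: 10.7
```

Call:
servo_tool(hand=[0, 0], travel=[[-1, 0, 0], [0, 0, 0]], angular=[[0, 0, 0], [0, 0, 0]])

```text
time_s: 14.32
eef_pos: [541.1, 11.3, 158.4]
ee_rot: [180.0, -0.0, 2.0]
wrist_force: [1.2, 0.9, -0.6]
gripper_width: 10.5
```

Call:
servo_tool(hand=[0, 0], travel=[[-1, 0, 0], [0, 0, 0]], angular=[[0, 0, 0], [0, 0, 0]])

```text
time_s: 14.58
eef_pos: [540.4, 11.3, 158.5]
ee_rot: [180.0, -0.1, 2.0]
wrist_force: [4.1, 1.0, -0.6]
gripper_width: 10.5
```

Call:
servo_tool(hand=[0, 0], travel=[[-0.7, 0, 0], [0, 0, 0]], angular=[[0, 0, 0], [0, 0, 0]])

```text
time_s: 14.82
eef_pos: [540.1, 11.3, 158.6]
ee_rot: [180.0, -0.1, 2.0]
wrist_force: [5.4, -0.2, -1.0]
gripper_width: 10.2
```

Contact starts at about TCP x = 541.4, so the shank axis is at about x = 528.9, between the two camera estimates. Next I'll lift, centre over the hole and probe down gently.

Call:
servo_tool(hand=[0, 0, 0, 0, 0], travel=[[3, 0, 0], [0, 0, -19], [-6.6, 0, 0], [-6.6, 0, 0], [0, 0, 0]], angular=[[0, 0, 0], [0, 0, 0], [0, 0, 0], [0, 0, 0], [0, 0, 0]])

```text
time_s: 15.45
eef_pos: [527.7, 10.9, 176.7]
ee_rot: [-180.0, 0.1, 2.0]
wrist_force: [0.2, -0.5, 0.4]
gripper_width: 10.8
```

Call:
servo_tool(hand=[0, 0, 0, 0, 0], travel=[[0, 0, 3], [0, 0, 3], [0, 0, 2], [0, 0, 2], [0, 0, 0]], angular=[[0, 0, 0], [0, 0, 0], [0, 0, 0], [0, 0, 0], [0, 0, 0]])

```text
time_s: 16.08
eef_pos: [528.9, 11.0, 167.1]
ee_rot: [-180.0, 0.0, 2.0]
wrist_force: [0.8, 0.1, 0.0]
gripper_width: 10.2
```

Call:
servo_tool(hand=[0, 0, 0], travel=[[0, 0, 2], [0, 0, 2], [0, 0, 0]], angular=[[0, 0, 0], [0, 0, 0], [0, 0, 0]])

```text
time_s: 16.45
eef_pos: [528.9, 10.9, 163.1]
ee_rot: [-180.0, 0.0, 2.0]
wrist_force: [-0.3, 0.1, 0.0]
gripper_width: 10.8
```

There is no force with the tip about 7 mm below the mouth, so the leg is in the hole. Continuing down in stages.

Call:
servo_tool(hand=[0, 0, 0, 0], travel=[[0, 0, 2], [0, 0, 2], [0, 0, 2], [0, 0, 0]], angular=[[0, 0, 0], [0, 0, 0], [0, 0, 0], [0, 0, 0]])

```text
time_s: 16.95
eef_pos: [528.9, 11.0, 157.1]
ee_rot: [-180.0, 0.0, 2.0]
wrist_force: [-0.3, -0.3, -0.0]
gripper_width: 10.5
```

Call:
servo_tool(hand=[0, 0, 0, 0, 0], travel=[[0, 0, 2.5], [0, 0, 2.5], [0, 0, 2.5], [0, 0, 2.5], [0, 0, 0]], angular=[[0, 0, 0], [0, 0, 0], [0, 0, 0], [0, 0, 0], [0, 0, 0]])

```text
time_s: 17.58
eef_pos: [528.8, 11.0, 147.1]
ee_rot: [-180.0, 0.0, 2.0]
wrist_force: [-0.0, 0.3, -0.1]
gripper_width: 10.6
```

Run:
```python
from h import *
p,d=env.capture("scene");cv2.imwrite("pics/s6.png",cv2.resize(p[170:245,285:360],(600,600),interpolation=cv2.INTER_CUBIC)[:,:,::-1])
s=env.read_state();print(s['eef_pos'],s['wrist_force'])
```

```text
[528.90460833  10.93503639 147.2053138 ] [ 0.33194794 -0.20706233 -0.65512489]
```

View pics/s6.png

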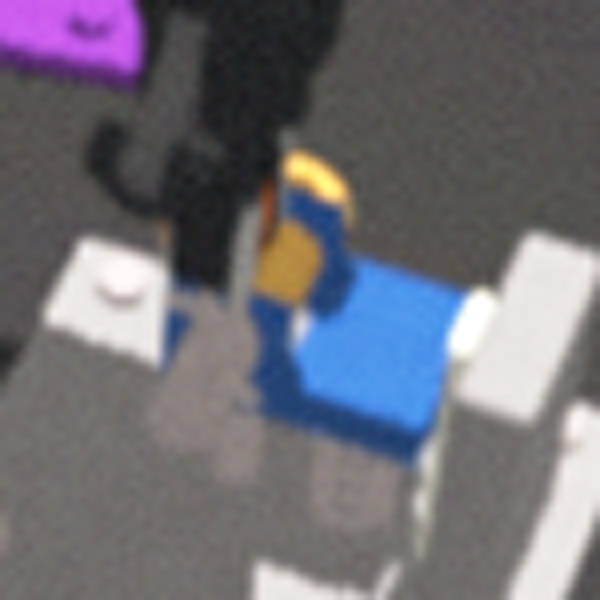

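The leg (zoom (240,300)) goes into the shank and the fork is still up. Now I'll press slowly and watch Fz.

Call:
servo_tool(hand=[0, 0, 0, 0, 0, 0, 0, 0, 0, 0], travel=[[0, 0, 1], [0, 0, 1], [0, 0, 1], [0, 0, 1], [0, 0, 1], [0, 0, 1], [0, 0, 1], [0, 0, 1], [0, 0, 1], [0, 0, 1]], angular=[[0, 0, 0], [0, 0, 0], [0, 0, 0], [0, 0, 0], [0, 0, 0], [0, 0, 0], [0, 0, 0], [0, 0, 0], [0, 0, 0], [0, 0, 0]], newtons=110)

```text
time_s: 18.88
eef_pos: [529.2, 11.0, 137.4]
ee_rot: [180.0, -0.0, 2.0]
wrist_force: [4.4, -0.6, 5.2]
gripper_width: 10.2
```

Call:
servo_tool(hand=[0, 0, 0, 0, 0, 0, 0, 0], travel=[[0, 0, 1], [0, 0, 1], [0, 0, 1], [0, 0, 1], [0, 0, 1], [0, 0, 1], [0, 0, 1], [0, 0, 1]], angular=[[0, 0, 0], [0, 0, 0], [0, 0, 0], [0, 0, 0], [0, 0, 0], [0, 0, 0], [0, 0, 0], [0, 0, 0]])

```text
time_s: 19.88
eef_pos: [529.5, 10.9, 129.5]
ee_rot: [180.0, -0.1, 2.0]
wrist_force: [5.2, -0.4, 7.1]
gripper_width: 10.3
```

Call:
servo_tool(hand=[0, 0, 0, 0, 0, 0], travel=[[0, 0, 1], [0, 0, 1], [0, 0, 1], [0, 0, 1], [0, 0, 1], [0, 0, 1]], angular=[[0, 0, 0], [0, 0, 0], [0, 0, 0], [0, 0, 0], [0, 0, 0], [0, 0, 0]])

```text
time_s: 20.62
eef_pos: [528.5, 11.0, 123.1]
ee_rot: [-180.0, 0.1, 2.0]
wrist_force: [1.1, -0.2, 1.6]
gripper_width: 10.0
```

Call:
servo_tool(hand=[0, 0, 0, 0, 0], travel=[[0, 0, 1], [0, 0, 1], [0, 0, 1], [0, 0, 1], [0, 0, 0]], angular=[[0, 0, 0], [0, 0, 0], [0, 0, 0], [0, 0, 0], [0, 0, 0]])

```text
time_s: 21.25
eef_pos: [528.7, 10.9, 119.1]
ee_rot: [-180.0, 0.0, 2.0]
wrist_force: [-0.3, 0.3, 4.6]
gripper_width: 10.2
```

It snapped: the force fell to the bare fork-spring value at the seated height. I'll press a little more to be sure it is seated, then rise back to the unloaded height.

Call:
servo_tool(hand=[0, 0, 0, 0, 0, 0, 0, 0], travel=[[0, 0, 2], [0, 0, 2], [0, 0, 2], [0, 0, 2], [0, 0, 2], [0, 0, 2], [0, 0, 1], [0, 0, 0]], angular=[[0, 0, 0], [0, 0, 0], [0, 0, 0], [0, 0, 0], [0, 0, 0], [0, 0, 0], [0, 0, 0], [0, 0, 0]])

```text
time_s: 22.25
eef_pos: [528.9, 10.9, 106.3]
ee_rot: [180.0, 0.0, 2.0]
wrist_force: [-0.5, 0.2, 8.5]
gripper_width: 10.0
```

Call:
servo_tool(hand=[0, 0, 0, 0, 0, 0, 0, 0, 0, 0], travel=[[0, 0, -2], [0, 0, -2], [0, 0, -2], [0, 0, -2], [0, 0, -2], [0, 0, -2], [0, 0, -2], [0, 0, -2], [0, 0, -2], [0, 0, 0]], angular=[[0, 0, 0], [0, 0, 0], [0, 0, 0], [0, 0, 0], [0, 0, 0], [0, 0, 0], [0, 0, 0], [0, 0, 0], [0, 0, 0], [0, 0, 0]])

```text
time_s: 23.5
eef_pos: [529.0, 10.9, 124.4]
ee_rot: [180.0, -0.0, 2.0]
wrist_force: [-0.5, 0.5, 2.4]
gripper_width: 10.2
```

Call:
servo_tool(hand=[0.3, 0.3, 0.3, 0.3, 0.3, 0.3, 0.3, 0.3, 0.3], travel=[[0, 0, -1], [0, 0, 0], [0, 0, 0], [0, 0, -5], [0, 0, -15], [0, 0, -30], [0, 0, -40], [0, 0, -40], [0, 0, 0]], angular=[[0, 0, 0], [0, 0, 0], [0, 0, 0], [0, 0, 0], [0, 0, 0], [0, 0, 0], [0, 0, 0], [0, 0, 0], [0, 0, 0]])

```text
time_s: 24.62
eef_pos: [530.8, 10.9, 259.3]
ee_rot: [180.0, -0.4, 2.0]
wrist_force: [0.2, -0.1, -0.5]
gripper_width: 25.8
```

Run:
```python
from h import *
p,d=env.capture("scene");np.savez("pics/s7.npz",p=p,d=d);cv2.imwrite("pics/s7.png",cv2.resize(p[130:245,270:385],(600,600),interpolation=cv2.INTER_CUBIC)[:,:,::-1])
cv2.imwrite("pics/s7f.png",p[:,:,::-1])
s=env.read_state();print(s['eef_pos'],s['wrist_force'],s['gripper_width'])
```

```text
[529.76526144  10.91010545 257.41284172] [-0.24094277  0.14962757 -0.15764784] 25.689923363968152
```

View pics/s7.png

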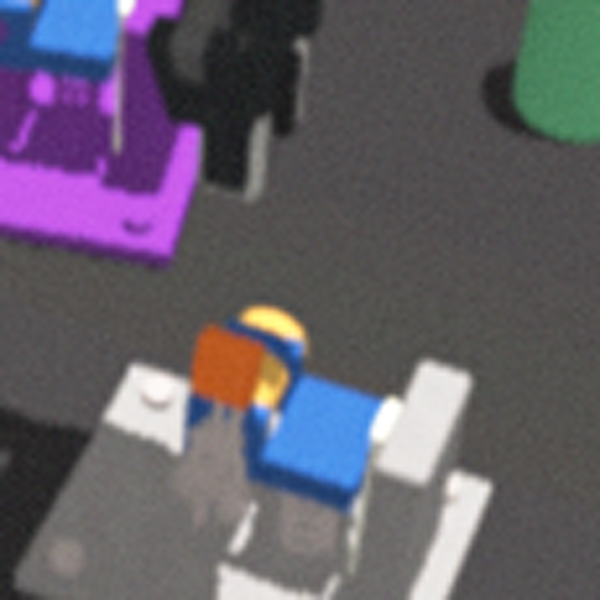

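The clip is on the shank and released, with wire ends showing below it at zoom (205,520). I'll clear the arm and check in both views.

Call:
servo_tool(hand=[0.3, 0.3, 0.3, 0.3, 0.3, 0.3, 0.3, 0.3], travel=[[0, 30, 0], [0, 40, 0], [0, 40, 0], [0, 40, 0], [0, 40, 0], [0, 30, 0], [0, 0, 0], [0, 0, 0]], angular=[[0, 0, 0], [0, 0, 0], [0, 0, 0], [0, 0, 0], [0, 0, 0], [0, 0, 0], [0, 0, 0], [0, 0, 0]])

```text
time_s: 25.68
eef_pos: [536.1, -208.3, 254.7]
ee_rot: [-180.0, 0.1, 2.0]
wrist_force: [0.2, 0.1, 0.4]
gripper_width: 25.6
```

Run:
```python
from h import *
o={}
for n,b in(("scene",(270,160,100,100)),("top",(225,120,100,100))):
    p,d=env.capture(n);np.savez(f"pics/{n}8.npz",p=p,d=d);x,y,w,h=b
    o[n]=cv2.resize(p[y:y+h,x:x+w],(400,400),interpolation=cv2.INTER_CUBIC)
    hs=cv2.cvtColor(p,cv2.COLOR_RGB2HSV);m=cv2.inRange(hs,(3,150,70),(13,255,255));k=np.zeros_like(m);k[y:y+h,x:x+w]=m[y:y+h,x:x+w]
    P=depthpts(n,d)[(k>0)&(d>0)];v,u=np.nonzero(k)
    t=P[P[:,2]>P[:,2].max()-8] if len(P) else P
    print(n,len(P),u.mean(),v.mean(),"z pct",np.percentile(P[:,2],[10,50,90,97]).round(1),"med",np.median(P,0).round(1))
    cv2.imwrite(f"pics/{n}8f.png",p[:,:,::-1])
cv2.imwrite("pics/z8.png",np.hstack([o["top"],o["scene"]])[:,:,::-1])
```

```text
scene 107 312.196261682243 201.14953271028037 z pct [132.6 142.4 150.9 152.9] med [530.   16.5 142.4]
top 19 277.5263157894737 166.52631578947367 z pct [141.7 150.5 153.2 154.7] med [520.3  18.4 150.5]
```

View pics/z8.png

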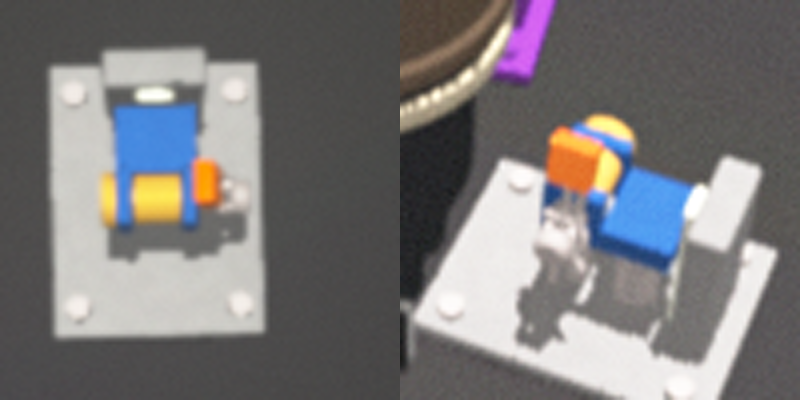

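View pics/scene8f.png

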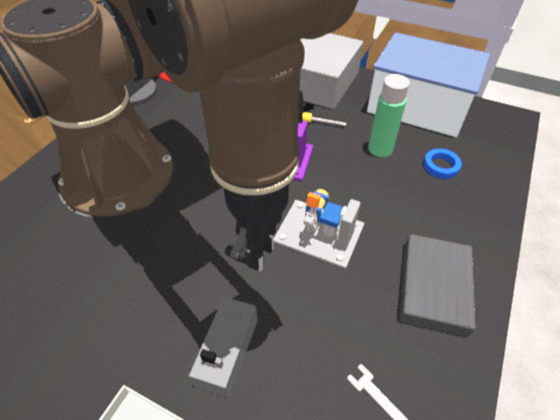

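Run:
```python
from h import *
for n,f,b in(("scene","s7",(300,180,40,40)),("scene","scene8",(300,180,40,40)),("top","top8",(262,150,30,30))):
    z=np.load(f"pics/{f}.npz");p=z['p'];x,y,w,h=b
    hs=cv2.cvtColor(p,cv2.COLOR_RGB2HSV);m=cv2.inRange(hs,(3,130,60),(14,255,255));k=np.zeros_like(m);k[y:y+h,x:x+w]=m[y:y+h,x:x+w]
    c=max(cv2.findContours(k,0,1)[0],key=cv2.contourArea);r=cv2.minAreaRect(c);print(f,r)
    cv2.imwrite(f"pics/o_{f}.png",cv2.resize(p[y-5:y+55,x-10:x+50],(600,600),interpolation=cv2.INTER_CUBIC)[:,:,::-1])
# expected outlines of grip if upright, robot-frame with scene camera
import itertools
c=np.cos(np.radians(2));s=np.sin(np.radians(2))
R=np.array([[c,-s,0],[s,c,0],[0,0,1]])
box=np.array(list(itertools.product((-12,12),(-6,6),(-13,13))))
print("scene exp",proj("scene",(box@R.T)+[528.9,10.9,141]).round(1).tolist())
print("top exp",proj("top",(box@R.T)+[526.1,11.4,141]).round(1).tolist())
```

```text
s7 ((313.04998779296875, 199.84999084472656), (13.28156566619873, 12.965337753295898), 18.434947967529297)
scene8 ((312.5, 199.5), (15.0, 11.0), 90.0)
top8 ((276.5, 165.5), (11.0, 5.0), 90.0)
scene exp [[303.3, 208.4], [303.9, 199.7], [305.6, 204.2], [306.2, 195.5], [314.6, 212.2], [315.5, 203.6], [316.8, 208.0], [317.7, 199.3]]
top exp [[283.6, 171.9], [284.1, 170.2], [278.3, 172.0], [278.6, 170.4], [283.3, 161.3], [283.8, 159.4], [278.0, 161.5], [278.3, 159.6]]
```

View pics/o_top8.png

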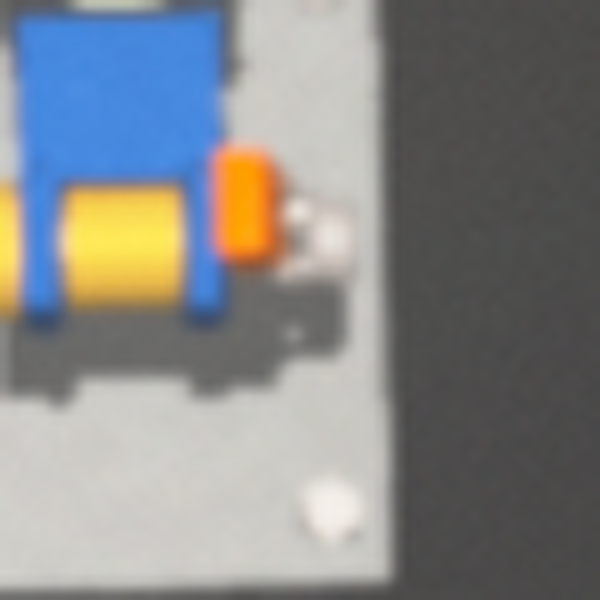

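View pics/o_scene8.png

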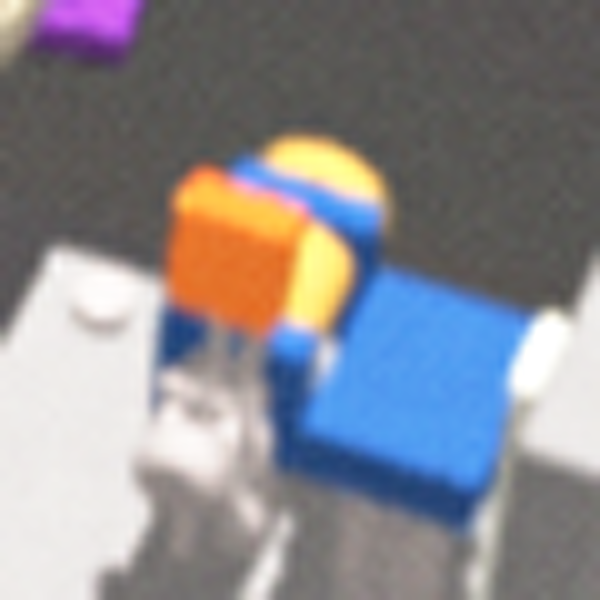

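The clip snapped on, but the top view shows the grip leaning about 10° towards the fork. The grip spans px 272.7–279.4 where upright would be 278–284, so it is outside the 6 mm allowance. I'll regrip it to stand it up, feel the side play in y to centre it, and press it again.

Call:
servo_tool(hand=[0.75, 0.75, 0.75, 0.75, 0.75, 0.75, 0.75, 0.75, 0.75, 0.75, 0.75, 0.75], travel=[[0, -45, 0], [0, -45, 0], [0, -45, 0], [0, -45, 0], [0, -39.3, 0], [0, 0, 0], [0, 0, 40], [0, 0, 40], [0, 0, 26], [0, 0, 12], [0, 0, 9], [0, 0, 0]], angular=[[0, 0, 0], [0, 0, 0], [0, 0, 0], [0, 0, 0], [0, 0, 0], [0, 0, 0], [0, 0, 0], [0, 0, 0], [0, 0, 0], [0, 0, 0], [0, 0, 0], [0, 0, 0]])

```text
time_s: 27.28
eef_pos: [529.1, 10.2, 128.4]
ee_rot: [180.0, -0.0, 2.0]
wrist_force: [-0.4, 0.1, 0.1]
gripper_width: 63.9
```

Call:
servo_tool(hand=[0.6, 0.5, 0.4, 0.3, 0.25, 0.2, 0.15, 0, 0, 0], travel=[[0, 0, 0], [0, 0, 0], [0, 0, 0], [0, 0, 0], [0, 0, 0], [0, 0, 0], [0, 0, 0], [0, 0, 0], [0, 0, 0], [0, 0, 0]], angular=[[0, 0, 0], [0, 0, 0], [0, 0, 0], [0, 0, 0], [0, 0, 0], [0, 0, 0], [0, 0, 0], [0, 0, 0], [0, 0, 0], [0, 0, 0]], newtons=40)

```text
time_s: 28.52
eef_pos: [529.0, 10.2, 128.3]
ee_rot: [180.0, -0.0, 2.0]
wrist_force: [0.1, 1.5, 1.3]
gripper_width: 11.5
```

Run:
```python
from h import *
p,d=env.capture("scene");cv2.imwrite("pics/s9.png",cv2.resize(p[160:245,280:365],(600,600),interpolation=cv2.INTER_CUBIC)[:,:,::-1])
s=env.read_state();print(s['eef_pos'],s['wrist_force'],s['ft_torque'],s['gripper_width'])
```

```text
[528.99466135  10.24994421 128.30488178] [0.08586584 0.00171799 0.83015571] [-0.03066202  0.03579427 -0.00506472] 11.075590486212823
```

View pics/s9.png

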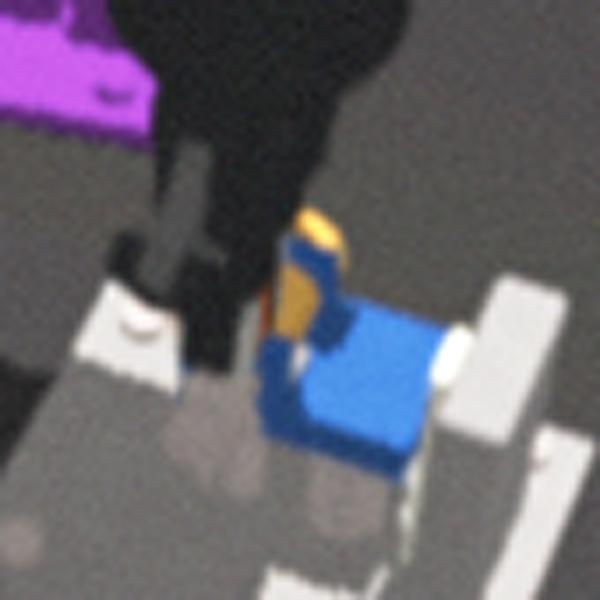

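Call:
servo_tool(hand=[0, 0], travel=[[0, 1, 0], [0, 0, 0]], angular=[[0, 0, 0], [0, 0, 0]])

```text
time_s: 28.82
eef_pos: [529.0, 9.2, 128.3]
ee_rot: [-180.0, -0.0, 2.0]
wrist_force: [-0.2, 0.8, 1.8]
gripper_width: 10.9
```

Call:
servo_tool(hand=[0, 0], travel=[[0, 1, 0], [0, 0, 0]], angular=[[0, 0, 0], [0, 0, 0]])

```text
time_s: 29.08
eef_pos: [529.0, 8.7, 128.3]
ee_rot: [-180.0, -0.0, 2.0]
wrist_force: [0.3, 7.7, 1.3]
gripper_width: 11.4
```

Call:
servo_tool(hand=[0, 0, 0], travel=[[0, -1.5, 0], [0, -1.5, 0], [0, 0, 0]], angular=[[0, 0, 0], [0, 0, 0], [0, 0, 0]])

```text
time_s: 29.45
eef_pos: [529.0, 11.2, 128.3]
ee_rot: [180.0, -0.0, 2.0]
wrist_force: [-0.3, -1.4, 0.5]
gripper_width: 11.4
```

Call:
servo_tool(hand=[0, 0], travel=[[0, -0.6, 0], [0, 0, 0]], angular=[[0, 0, 0], [0, 0, 0]])

```text
time_s: 29.7
eef_pos: [528.9, 11.8, 128.3]
ee_rot: [180.0, 0.0, 2.0]
wrist_force: [-0.7, 0.2, 1.6]
gripper_width: 11.2
```

Call:
servo_tool(hand=[0, 0], travel=[[0, -0.6, 0], [0, 0, 0]], angular=[[0, 0, 0], [0, 0, 0]])

```text
time_s: 29.95
eef_pos: [528.9, 12.4, 128.3]
ee_rot: [180.0, 0.0, 2.0]
wrist_force: [1.0, 0.2, 1.3]
gripper_width: 11.5
```

Call:
servo_tool(hand=[0, 0], travel=[[0, -0.6, 0], [0, 0, 0]], angular=[[0, 0, 0], [0, 0, 0]])

```text
time_s: 30.2
eef_pos: [528.9, 12.9, 128.3]
ee_rot: [180.0, -0.0, 2.0]
wrist_force: [-0.5, -4.2, -0.1]
gripper_width: 11.3
```

Call:
servo_tool(hand=[0, 0], travel=[[0, -0.5, 0], [0, 0, 0]], angular=[[0, 0, 0], [0, 0, 0]])

```text
time_s: 30.45
eef_pos: [528.9, 13.5, 128.3]
ee_rot: [180.0, -0.0, 2.0]
wrist_force: [-0.5, -3.7, 0.5]
gripper_width: 11.4
```

The free play in y runs from about 9.2 to 12.5, so the hole's centre is at about 10.85. I'll push back towards −y to re-home the pin, centre, press lightly to confirm the seat, then release without moving.

Call:
servo_tool(hand=[0, 0, 0, 0, 0, 0], travel=[[0, 1.5, 0], [0, 1.5, 0], [0, 1.5, 0], [0, 0.6, 0], [0, 0.6, 0], [0, 0, 0]], angular=[[0, 0, 0], [0, 0, 0], [0, 0, 0], [0, 0, 0], [0, 0, 0], [0, 0, 0]])

```text
time_s: 31.2
eef_pos: [529.0, 8.6, 128.3]
ee_rot: [-179.9, 0.0, 2.0]
wrist_force: [-0.7, 10.0, 1.4]
gripper_width: 11.1
```

Call:
servo_tool(hand=[0, 0, 0, 0, 0, 0, 0, 0], travel=[[0, -1.5, 0], [0, -1.5, 0], [0, 0, 2], [0, 0, 2], [0, 0, 2], [0, 0, 2], [0, 0, 2], [0, 0, 0]], angular=[[0, 0, 0], [0, 0, 0], [0, 0, 0], [0, 0, 0], [0, 0, 0], [0, 0, 0], [0, 0, 0], [0, 0, 0]])

```text
time_s: 32.2
eef_pos: [529.0, 10.8, 118.2]
ee_rot: [180.0, 0.0, 2.0]
wrist_force: [1.0, 0.0, 3.9]
gripper_width: 11.3
```

Call:
servo_tool(hand=[0, 0, 0, 0], travel=[[0, 0, -3], [0, 0, -3], [0, 0, -2.5], [0, 0, 0]], angular=[[0, 0, 0], [0, 0, 0], [0, 0, 0], [0, 0, 0]], newtons=20)

```text
time_s: 32.7
eef_pos: [529.0, 10.8, 127.0]
ee_rot: [180.0, -0.0, 2.0]
wrist_force: [-0.6, 0.3, 1.1]
gripper_width: 11.0
```

Call:
servo_tool(hand=[0.14, 0.15, 0.17, 0.2, 0.24, 0.28, 0.32, 0.36], travel=[[0, 0, 0], [0, 0, 0], [0, 0, 0], [0, 0, 0], [0, 0, 0], [0, 0, 0], [0, 0, 0], [0, 0, 0]], angular=[[0, 0, 0], [0, 0, 0], [0, 0, 0], [0, 0, 0], [0, 0, 0], [0, 0, 0], [0, 0, 0], [0, 0, 0]])

```text
time_s: 33.7
eef_pos: [529.0, 10.8, 126.8]
ee_rot: [-180.0, -0.0, 2.0]
wrist_force: [-0.2, 0.4, 0.8]
gripper_width: 30.8
```

Run:
```python
from h import *
p,d=env.capture("scene");np.savez("pics/s10.npz",p=p,d=d);cv2.imwrite("pics/s10.png",cv2.resize(p[160:245,280:365],(600,600),interpolation=cv2.INTER_CUBIC)[:,:,::-1])
s=env.read_state();print(s['eef_pos'],s['wrist_force'],s['gripper_width'])
```

```text
[528.95625368  10.85418035 126.8154053 ] [ 0.0060151   0.38362377 -0.31989266] 30.667669012290435
```

View pics/s10.png

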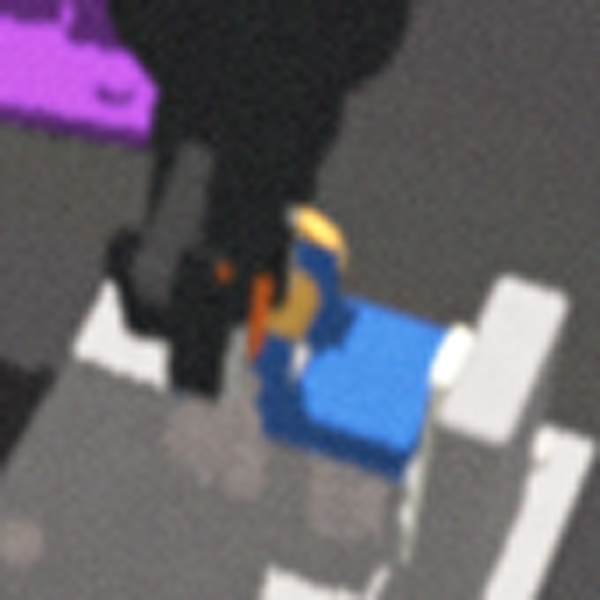

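Call:
servo_tool(hand=[0.4, 0.45, 0.45, 0.45, 0.45, 0.45, 0.45, 0.45, 0.45, 0.45, 0.45, 0.45], travel=[[0, 0, 0], [0, 0, -10], [0, 0, -30], [0, 0, -40], [0, 0, -45], [0, 35, 0], [0, 45, 0], [0, 45, 0], [0, 45, 0], [0, 35, 0], [0, 0, 0], [0, 0, 0]], angular=[[0, 0, 0], [0, 0, 0], [0, 0, 0], [0, 0, 0], [0, 0, 0], [0, 0, 0], [0, 0, 0], [0, 0, 0], [0, 0, 0], [0, 0, 0], [0, 0, 0], [0, 0, 0]])

```text
time_s: 35.25
eef_pos: [535.9, -193.7, 252.2]
ee_rot: [-180.0, -0.0, 2.0]
wrist_force: [-0.1, 0.8, -0.5]
gripper_width: 38.5
```

```bash
cat > chk.py <<'E'
from h import *
import sys
t=sys.argv[1];o={}
for n,b in(("scene",(285,165,75,75)),("top",(240,130,60,60))):
    p,d=env.capture(n);np.savez(f"pics/{n}{t}.npz",p=p,d=d);x,y,w,h=b
    o[n]=cv2.resize(p[y:y+h,x:x+w],(400,400),interpolation=cv2.INTER_CUBIC)
    hs=cv2.cvtColor(p,cv2.COLOR_RGB2HSV);m=cv2.inRange(hs,(3,130,60),(14,255,255));k=np.zeros_like(m);k[y:y+h,x:x+w]=m[y:y+h,x:x+w]
    c=max(cv2.findContours(k,0,1)[0],key=cv2.contourArea);print(n,cv2.minAreaRect(c))
cv2.imwrite(f"pics/z{t}.png",np.hstack([o["top"],o["scene"]])[:,:,::-1])
E
python3 chk.py 11
```

```text
scene ((310.5, 202.5), (15.0, 11.0), 90.0)
top ((281.0, 170.0), (2.0, 4.0), 90.0)
```

View pics/z11.png

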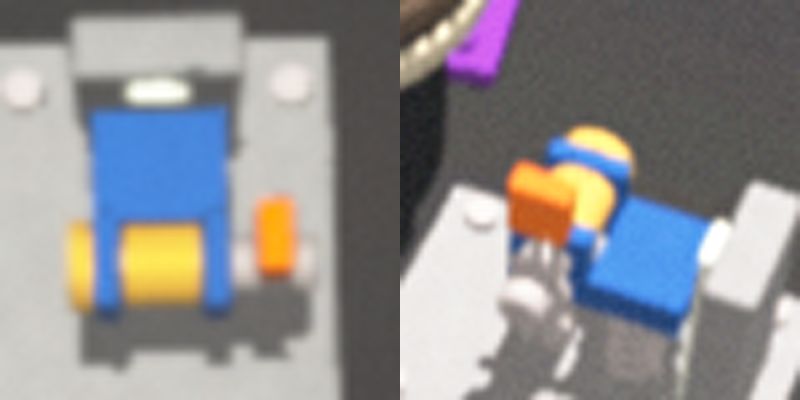

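The grip now stands upright. Its top-view centre is px (280.9,165), against (281,165.5) expected for an upright, seated clip. The scene-view rectangle also matches. I'll do a final check of heights and rest, after letting a moment pass.

Call:
servo_tool(hand=[0.45, 0.45, 0.45, 0.45], travel=[[0, 0, 0], [0, 0, 0], [0, 0, 0], [0, 0, 0]], angular=[[0, 0, 0], [0, 0, 0], [0, 0, 0], [0, 0, 0]])

```text
time_s: 35.85
eef_pos: [536.1, -193.9, 251.8]
ee_rot: [-180.0, 0.0, 2.0]
wrist_force: [0.0, 0.3, 0.6]
gripper_width: 38.5
```

```bash
python3 chk.py 12
python3 - <<'E'
from h import *
a,b=[np.load(f"pics/scene{k}.npz") for k in(11,12)]
print("diff",np.abs(a['p'][180:235,295:330].astype(int)-b['p'][180:235,295:330]).mean())
for n,sl in(("top",(slice(158,172),slice(278,285))),("scene",(slice(190,215),slice(302,320)))):
    z=np.load(f"pics/{n}12.npz");P=depthpts(n,z['d'])[sl];rgb=z['p'][sl].astype(int)
    m=(rgb[:,:,0]-rgb[:,:,2]>90)&(rgb[:,:,0]>1.6*rgb[:,:,1]);q=P[m];print(n,m.sum(),np.percentile(q,[10,50,90],axis=0).round(1).tolist())
    # hole/shank height
z=np.load("pics/top12.npz");P=depthpts("top",z['d']);print("shank end z",np.median(P[166:171,284:286,2]),"head z max",np.percentile(P[164:177,250:253,2],80), "cheek",np.median(P[164:174,256:257,2]))
im=np.load("pics/top12.npz")['p'];cv2.imwrite("pics/top12f.png",im[:,:,::-1])
E
```

```text
scene ((310.5, 202.5), (15.0, 11.0), 90.0)
top ((281.0, 170.0), (2.0, 4.0), 90.0)
diff 2.1483982683982683
top 9 [[514.9, 9.6, 151.5], [516.9, 14.0, 154.4], [521.5, 16.3, 155.5]]
scene 98 [[478.4, 5.1, 2.1], [529.9, 6.2, 142.4], [540.4, 135.1, 151.8]]
shank end z 103.05017871515592 head z max 110.5278975391442 cheek 112.21665882189836
```

View pics/top12f.png

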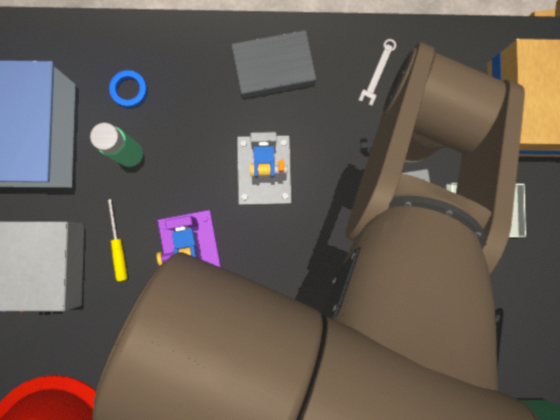

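The grip's top is at about 154 mm, so its centre is about 46 mm above the hole. The clip is at rest, the fork is up, and the flask and spare have not moved. Handing in.

```bash
python3 -c "
from rig import env
print(env.hand_in())"
```

```text
the job is handed in; nothing more can be done
None
```

I pushed the pin home, pressed the orange clip through the cross hole until it snapped round the shank, let go and handed the job in at about 36 s. The hand-in reports no verdict.

- **Pin:** it met its stop at about 17 N. The top view then showed the head against the fork and the hole past the far cheek. While feeling the clip's side play I may have slid the pin out by roughly half a millimetre. I pushed it back against its stop (about 10 N), and its head looked unmoved in the last pictures.
- **Clip:** the leg went in without measurable force, and the snap came after 7 N, near 9 N. The highest force read was 8.5 N, about 18 mm of sink, far from the bottom stop. The first release left the clip leaning about 10° towards the fork, out of tolerance. I gripped it again, centred it in its side play, pressed lightly and let go slowly.
- **Last checks:** the clip stands upright and still, its grip centre about 141 mm up (about 46 mm above the hole) and within about 1 to 2 mm sideways. The fork is up. The flask looked unmoved from above. The spare was in its slot when last seen, before the regrip, and I did not work near the rack after that. The gripper is clear of everything.
- **What disagreed:** the two cameras differed by about 4 mm in x at hole height. I set x by touching the shank with the leg. For y I used the camera estimate and confirmed it later by feeling the play in the hole. The leg's tip below the shank was seen only coarsely, so its depth follows from the grip height.

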